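# Park the spring plunger and turn the basket form

## Robot

A 6-joint arm with a two-finger parallel gripper is mounted at the origin on the work surface. World frame = base frame: x ahead of the robot, y to its left, z up, the work surface at z = 0. Lengths are in m, angles in rad, forces in N, time in s.
With the tool pointing down it reaches from about 0.375 to 0.825 m from the base axis. Payload 5.5 kg.
Tool frame: the origin (TCP) lies at the very end of the fingers, on their centre line; the grasp point (between the pads) lies 19 mm behind it; z points along the fingers, y is the direction in which the jaws open and shut (so a half turn about z gives the same grasp; the last joint's range is limited). The gripper opens to 85 mm and grips with 20 to 120 N. Pads are 22 mm wide; open, the fingers measure 114 mm over their backs; the gripper's body (76 mm by 85 mm) begins 54 mm behind the grasp point. The pads swing forward as they close: fully open they stand 13 mm farther back than shut.
Start: joints at [-1.324, 0.314, -0.047, 1.21, 0, 1.571], TCP at [0.147, -0.582, 0.202] pointing down, gripper open.
Joint ranges: [-2.67, 2.67], [-0.69, 1.73], [-1.03, 1.25], [-2.08, 2.16], [-1.42, 1.45], [-3.14, 3.14]. Speed limits (rad/s): [2.39, 2.39, 3.01, 3.14, 3.14, 3.14].

## Interface

Orientations are given as a unit quaternion [w, x, y, z].
In Python, from plant import ctrl gives the robot as it stands.
- The arm moves only by the tool move_arm, never from a script. Its argument "targets" is a list of rows, each an object of numbers: "gripper": the finger opening in cm, from 0 to 8.54; "x", "y", "z": the shift along the tool's x, y, z in cm; "ax", "ay", "az": the turn, a rotation vector about the tool's x, y, z in rad. A call has 1 to 5 rows; each row is the pose to reach, as a shift and turn from the pose measured when the call began, along the tool's axes at that moment; what a row does not reach only later rows make up. A row lasts 1/10 s, in which the tool goes at most 50 mm and 8.59 degrees, less where a joint would pass 70% of its speed; a pose out of reach is approached as far as the arm can. A call with a gripper value outside its range is refused whole. The fingers move at their own pace and stop on an object; "force" is the grip in N (left out, the last holds). Time passes only in rows, so rows that repeat a pose let the fingers close. It gives the time, the measured TCP pose, the force and the opening at its end, in the units of the state.
- ctrl.get_obs(): the state, without advancing time (a new reading comes with each control period).
- ctrl.grab_frame(name): name is "scene" or "top"; returns a dict with "image" (400x640x3 uint8, blue, green, red), "mtx" (3x3 intrinsics, pixels), "R" (3x3) and "t" (3): a world point X has camera coordinates R X + t. Camera axes: x right, y down, z forward; pixel columns grow to the right and rows downward; lengths in m; the calibration is good to about 2 mm. A picture is of the moment at which its call begins. There is no depth.
- ctrl.finish_job(): hands the job in, once; it reports no verdict.
The state is a dict: "t": time; "qpos": joint angles; "qvel": joint speeds; "joint_torque": joint torques, N m; "position": TCP position; "orientation": TCP orientation; "force": force on the tool from outside, world axes, zero at the start; "wrist_torque": the same for the moment, N m; "finger_gap": opening from 0.0 (shut) to 1.0 (fully open).
Only numpy, scipy, OpenCV 4.12 (cv2) and the standard library are available. Lean on these libraries where they do the work, as an engineer would, in place of code of your own. Each camera call takes 0.05 s, during which the arm holds its last target.

## Task

The little turntable under the wooden basket form is locked by a spring plunger. Pull the plunger's bar knob up, turn it counter-clockwise until you feel its pin come against the end of its track, and let it down into the rest notch there, so that it stays up by itself when you let go; do not force the pin at any end of its track. Then turn the form a quarter turn clockwise by its peg handle until the turntable meets its stop, let go, and leave the other things on the table alone.

Things in the scene. Friction and masses are not known exactly. Their poses are not given: they have to be found in the camera images.
- stand: Form stand, fixed to the table, anywhere within 30 degrees of yaw. Origin on the table at the turntable's axis. On its -y side a dark steel bridge (post 160 to 180 mm from the axis, plate 56 mm wide over the turntable's rim, its top 50 mm above the table) carries the upright plunger, 118 mm from the turntable's axis.
- sleeve: Aluminium guide sleeve of the plunger on the bridge: 42 mm across, its top 80 mm above the table. Origin on its axis on the bridge plate; z up, x outwards from the form (the pin's rest direction). Delicate: pressing on it with over 30 N (pin twisted against the end wall with 0.45 N m, or pulled hard against the roof) spoils it.
- plunger (a joint): Lift of the plunger, m: 0 fully down, bolt in the turntable (locked); from 6 mm the bolt is out; about 9 mm resting in the notch; the pin clears the tooth before the notch above 13 mm; a roof stops it at 18 mm. The spring pulls down with 6.5 N at 0, 11 N at 18 mm.
- knob (a joint): Angle of knob and pin, rad, counter-clockwise from above, 0 in the upright slot (play 0.08), turns easily. Lifted clear, the pin turns over a low shelf (4 mm lift, bolt still in), then over a tooth 3 mm wide, and stops at an end wall. The rest notch, 4 mm deep, lies between tooth and wall: the pin fits within 0.1 rad of the wall. The wall stops it anywhere from 0.73 to 1.41 rad: to be felt.
- knob_grip (a point): Grip point of the black bar knob on top of the plunger, on the plunger's axis, 108 mm above the table at rest. The bar is 46 mm long (x, towards the pin's side), 14 mm thick (y) and 36 mm tall, from 20 mm below to 16 mm above this point; z up. It lifts and turns with the knob. Below the bar is a washer 24 mm across, then the sleeve's top 28 mm below this point at rest.
- pin_tip (a point): Outer end of the square steel pin, 5 mm thick, 27 mm from the plunger's axis, standing out of the sleeve's side under the bar. It bears on the sleeve about 16 mm from the axis.
- turntable (a joint): Angle of the turntable, rad, 0 in the locked position, growing clockwise seen from above to its stop at 1.571. Light friction (about 1.5 N at the peg) once the bolt is out. The disc is 264 mm across, top 34 mm above the table; the wooden form in its middle is 74 by 110 mm (short way towards the peg), top 118 mm above the table.
- peg_grip (a point): Grip point on the axis of the turntable's upright round wooden peg handle, 105 mm from the turntable's axis, 88 mm above the table. The peg is 22 mm thick and reaches from the disc (steel foot 26 mm across up to 40 mm above the table) to 102 mm above the table. At 0 it is on the stand's -x side, at the stop on its +y side.
- spray_bottle: Bystander: upright spray bottle, 68 mm across, 202 mm tall; origin under its middle.
- scissors: Bystander: scissors lying flat, 190 mm long along x, 10 mm thick.
- awl: Bystander: awl with a wooden handle lying flat, 170 mm long along x.

How it is judged:
On the way, in this order (a step that is already met when the one before it is completed fails the run):
1. the plunger rests in its notch by itself, the knob let go (value of joint plunger between 0.007 and 0.0105 m and value of joint knob above 0.6 rad and contact force between the fingers and stand below 0.1 N and value of joint turntable below 0.3 rad), for 0.3 s.
2. the form has been turned a quarter turn, the plunger still parked (value of joint plunger between 0.007 and 0.0105 m and value of joint knob above 0.6 rad and value of joint turntable above 1.45 rad), for 0.2 s.
At the end, for the whole second after the job is handed in: The plunger rests in its notch (lift 7 to 10.5 mm, knob turned more than 0.6 rad) with nothing holding it, and the turntable stands still within 0.12 rad of its stop (joint above 1.45 rad) (all of step 2 and velocity of joint turntable between -0.02 and 0.02 rad/s); the robot touches nothing.
It fails at once if the sleeve is pressed with more than 30 N (plunger forced against the ends of its track) (contact force between sleeve and anything else above 30 N).
It fails at once if the spray bottle is moved more than 20 mm (distance of spray_bottle from where it was at the start of the episode above 0.02 m).
It fails at once if the scissors is moved more than 20 mm (distance of scissors from where it was at the start of the episode above 0.02 m).
It fails at once if the awl is moved more than 20 mm (distance of awl from where it was at the start of the episode above 0.02 m).
It also fails if it takes over 67 s, if anything falls off the work surface, if the arm or the gripper's body presses on something with over 40 N, if the wrist force passes 120 N, or if a joint passes its speed limit or range.

## Working session

There is one attempt and no reset: what is moved stays moved. The work goes in short steps, Python scripts to look and compute and a tool call to move; the robot and the scene stay as the last step left them, time stands still between calls to the robot, and variables do not carry over. Pictures are saved under pics/ and viewed, and the job is handed in when it is done.

Besides the shell and the picture viewer there is one more tool, called after ">>>" as a command line: name --argument value ..., lists and objects as JSON in quotes. move_arm: Moves the arm, as the interface text tells. Its arguments: {"type":"object","properties":{"targets":{"type":"array","items":{"type":"object","properties":{"gripper":{"type":"number"},"x":{"type":"number"},"y":{"type":"number"},"z":{"type":"number"},"ax":{"type":"number"},"ay":{"type":"number"},"az":{"type":"number"}}}},"force":{"type":"number"}},"required":["targets"]}

```bash
mkdir -p pics; ls; python3 - <<'E'
from plant import ctrl
import cv2,numpy as np
o=ctrl.get_obs();print(o)
for n in("scene","top"):
    f=ctrl.grab_frame(n);cv2.imwrite(f"pics/{n}0.png",f["image"]);print(n,f["mtx"].tolist(),f["R"].tolist(),f["t"].tolist())
    np.savez(f"pics/{n}0.npz",**f)
E
```

```text
pics
{'t': 0.0, 'qpos': array([-1.32398587e+00,  3.14201678e-01, -4.81051050e-02,  1.21020855e+00,
       -4.07312578e-06,  1.57080923e+00]), 'qvel': array([-1.18043894e-03,  1.25638966e-04, -6.22009111e-04, -8.49039966e-05,
        2.21952257e-04,  8.28467472e-05]), 'joint_torque': array([ 1.18845401e-03, -5.39599192e+01,  3.39743936e+01,  1.92234828e-02,
        2.60174929e-04, -1.39329921e-05]), 'position': array([ 0.14642784, -0.5811907 ,  0.2009378 ]), 'orientation': array([-8.52714676e-04,  9.92395660e-01,  1.23085802e-01, -1.07824654e-04]), 'force': array([-0.50606906, -0.23169745,  1.04767323]), 'wrist_torque': array([-0.02804321,  0.01045945,  0.02947726]), 'finger_gap': 1.0030886065456541}
scene [[443.5985435247794, 0.0, 320.60224039473394], [0.0, 443.5985435247794, 201.33204607363322], [0.0, 0.0, 1.0]] [[-0.5294631671541495, 0.8483298188922204, 0.0022963025475597303], [0.6729420711426235, 0.4216445293667209, -0.6077539467098446], [-0.516544018950344, -0.32023805088310375, -0.7941220732691022]] [0.2938015193617866, -0.3151151363240146, 1.710617840507624]
top [[478.4175776401095, 0.0, 322.1929220779386], [0.0, 478.4175776401095, 202.2013801839743], [0.0, 0.0, 1.0]] [[0.027427522106039687, -0.9994274067283277, 0.01981387673859908], [-0.9870242291525216, -0.030213641239167036, -0.15770322428200678], [0.15821157384019902, -0.015231367744250381, -0.9872877510329228]] [-0.043620599086164676, 0.5759949984398407, 1.323540249438828]
```

View pics/scene0.png

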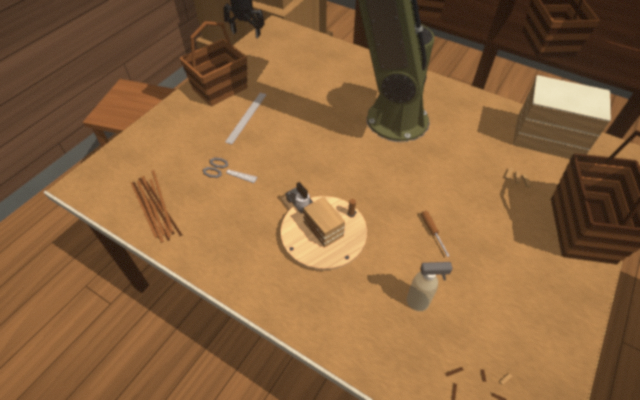

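View pics/top0.png

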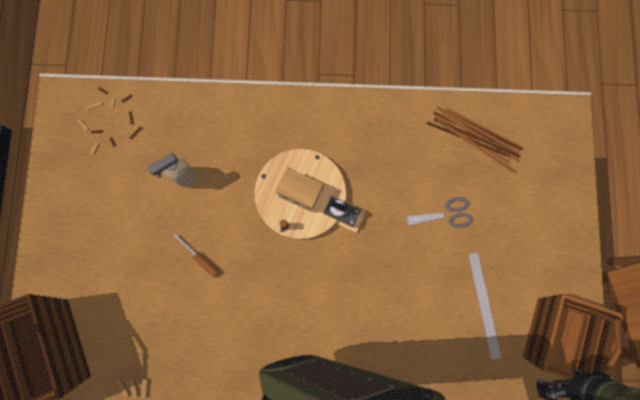

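The top view shows the disc centred near (301,194), the plunger near (340,208) and the peg near (284,225). The scissors are at (440,214), the awl at (197,256) and the bottle at (178,170). I'll zoom in to measure these.

```bash
python3 - <<'E'
import cv2,numpy as np
a=cv2.imread('pics/top0.png')[140:250,240:380];b=cv2.imread('pics/scene0.png')[170:280,270:380]
cv2.imwrite('pics/zt.png',cv2.resize(a,None,fx=5.5,fy=5.4,interpolation=cv2.INTER_CUBIC))
cv2.imwrite('pics/zs.png',cv2.resize(b,None,fx=5.4,fy=5.4,interpolation=cv2.INTER_CUBIC))
E
```

```text
(no output)
```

View pics/zt.png

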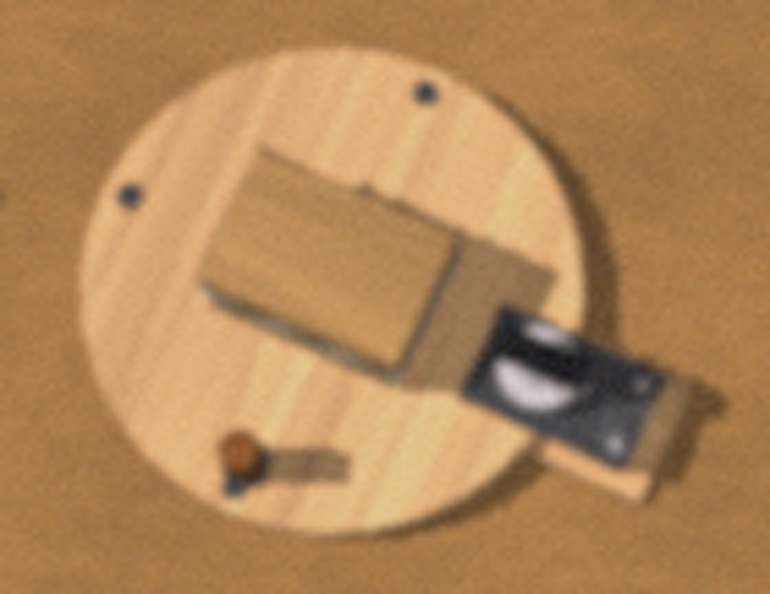

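View pics/zs.png

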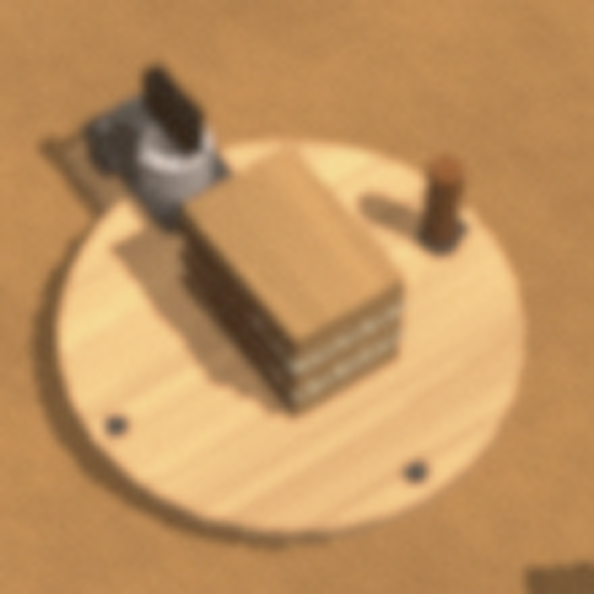

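```bash
cat > h.py <<'E'
import numpy as np
C={n:dict(np.load(f'pics/{n}0.npz')) for n in('top','scene')}
def proj(n,X):
    c=C[n];p=(c['R']@np.atleast_2d(X).T).T+c['t'];q=(c['mtx']@p.T).T;return q[:,:2]/q[:,2:]
def ray(n,uv,z):
    c=C[n];d=c['R'].T@np.linalg.inv(c['mtx'])@np.array([*uv,1]);o=-c['R'].T@c['t'];return o+d*(z-o[2])/d[2]
def zt(u,v):return np.array([239.5+.5/1+ (u+.5)/5.5-.5,140+(v+.5)/5.4-.5])
def zs(u,v):return np.array([270+(u+.5)/5.4-.5,170+(v+.5)/5.4-.5])
E
python3 - <<'E'
from h import *
from scipy.optimize import least_squares
ang=np.linspace(0,2*np.pi,400)
F=[(-.037,.055),(.037,.055),(.037,-.055),(-.037,-.055)]
def W(p,L):
    L=np.atleast_2d(L);c,s=np.cos(p[2]),np.sin(p[2]);return np.c_[p[0]+c*L[:,0]-s*L[:,1],p[1]+s*L[:,0]+c*L[:,1],L[:,2]]
T=[zt(262,148),zt(462,235),zt(400,375),zt(200,283)]
S=[zs(290,148),zs(403,283),zs(295,345),zs(180,205)]
fc=np.array([[*f,.118] for f in F])
c0=ray('top',(301,194),.034)
def res(p,det=False):
    r=[]
    r.append(proj('top',W(p,[-.105,0,.102]))[0]-zt(240,448))
    r.append(proj('scene',W(p,[-.105,0,.102]))[0]-zs(445,167))
    for n,P in(('top',T),('scene',S)):
        q=proj(n,W(p,fc))
        for a in P:
            d=q-a;r.append(d[np.argmin((d**2).sum(1))])
    rim=np.c_[.132*np.cos(ang),.132*np.sin(ang),0*ang+.034]
    for n,ext in(('top',(80,585,45,535)),('scene',(57,523,138,527))):
        q=proj(n,W(p,rim));z=zt if n=='top' else zs
        a=z(ext[0],ext[2]);b=z(ext[1],ext[3])
        r.append(q.min(0)-a);r.append(q.max(0)-b)
    return np.array(r) if det else np.concatenate(r)
best=min((least_squares(res,[c0[0],c0[1],y],loss='soft_l1') for y in np.arange(-np.pi,np.pi,.3)),key=lambda s:s.cost)
print(best.x,best.cost);print(res(best.x,True).round(1).tolist())
p=best.x
print('knob',W(p,[0,-.118,.108]),'peg',W(p,[-.105,0,.088]),'pegend',W(p,[0,.105,.088]))
print('knob top px',proj('top',W(p,[[0,-.118,.124],[0,-.141,.124],[0,-.095,.124]])),proj('scene',W(p,[[0,-.118,.124],[0,-.141,.124],[0,-.095,.124]])))
for n,uv,z in(('top',(185,175),.0),('top',(178,170),.1),('top',(408,219),0),('top',(470,207),0),('top',(177,236),0),('top',(216,275),0)):print(ray(n,uv,z))
E
```

```text
[ 0.60396941  0.03835451 -0.40315438] 6.258388079188087
[[-0.4, 0.5], [-0.7, 0.1], [-0.7, 0.2], [-0.5, 0.7], [-0.7, -0.9], [-1.1, -0.7], [-0.8, -1.3], [0.2, -1.6], [-0.8, -0.8], [-1.0, -0.6], [-0.0, 0.8], [-0.6, -0.1], [-0.5, 0.6], [-0.5, 0.6]]
knob [[ 0.55767544 -0.0701852   0.108     ]] peg [[0.50738746 0.0795483  0.088     ]] pegend [[0.64516319 0.13493646 0.088     ]]
knob top px [[338.60846848 205.21228139]
 [346.3764708  208.7568655 ]
 [330.85376292 201.67376466]] [[300.59833875 186.57795109]
 [296.46480562 181.8047741 ]
 [304.80268319 191.4328971 ]]
[0.6537365  0.38206303 0.        ]
[0.64623098 0.3745481  0.1       ]
[ 0.54192592 -0.28245298  0.        ]
[ 0.58341791 -0.46751139  0.        ]
[0.4719161  0.39206969 0.        ]
[0.36297888 0.27210016 0.        ]
```

```bash
python3 - <<'E'
from h import *
import cv2,itertools
p=[.604,.0384,-.403]
def W(L):
    L=np.atleast_2d(np.array(L,float));c,s=np.cos(p[2]),np.sin(p[2]);return np.c_[p[0]+c*L[:,0]-s*L[:,1],p[1]+s*L[:,0]+c*L[:,1],L[:,2]]
ims=[]
for n in('top','scene'):
    q0=proj(n,W([0,-.118,.108]))[0].round().astype(int)
    k=14;h=20
    im=cv2.imread(f'pics/{n}0.png')[q0[1]-h:q0[1]+h,q0[0]-h:q0[0]+h]
    im=cv2.resize(im,None,fx=k,fy=k,interpolation=cv2.INTER_CUBIC)
    ims.append(im.copy())
E
python3 - <<'E'
from h import *
import cv2
p=[.604,.0384,-.403]
def W(L):
    L=np.atleast_2d(np.array(L,float));c,s=np.cos(p[2]),np.sin(p[2]);return np.c_[p[0]+c*L[:,0]-s*L[:,1],p[1]+s*L[:,0]+c*L[:,1],L[:,2]]
out=[]
k=10;h=20
for n in('top','scene'):
    q0=proj(n,W([0,-.118,.108]))[0].round().astype(int)
    im=cv2.imread(f'pics/{n}0.png')[q0[1]-h:q0[1]+h,q0[0]-h:q0[0]+h]
    im=cv2.resize(im,None,fx=k,fy=k,interpolation=cv2.INTER_CUBIC);raw=im.copy()
    def P(L):return (((proj(n,W(L))-(q0-h)+.5)*k-.5)).round().astype(int)
    for z in(.124,.088):
        cv2.polylines(im,[P([[.007,-.141,z],[-.007,-.141,z],[-.007,-.095,z],[.007,-.095,z]])],True,(0,255,255) if z>.1 else (0,255,0),1)
    t=np.linspace(0,6.28,40);cv2.polylines(im,[P(np.c_[.021*np.cos(t),-.118+.021*np.sin(t),0*t+.08])],True,(255,0,255),1)
    cv2.polylines(im,[P([[.028,-.18,.05],[-.028,-.18,.05]])],False,(255,0,0),1)
    out.append(np.hstack([raw,im]))
cv2.imwrite('pics/ov.png',np.vstack(out)[:, :])
cv2.imwrite('pics/ov2.png',cv2.resize(np.vstack(out),(600,600)))
E
```

```text
(no output)
```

View pics/ov2.png

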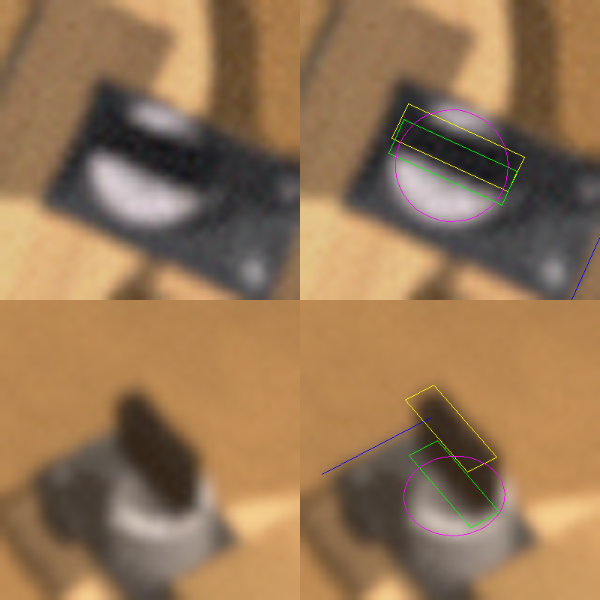

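Bar, sleeve and peg agree with the stand pose to within about 2 mm, and the overlay suggests shifting the knob by (-2,+2) mm. I'll write a helper for the tool-frame shifts and approach.

```bash
cat > g.py <<'E'
import sys,numpy as np
from scipy.spatial.transform import Rotation as Ro
from plant import ctrl
def st():
    o=ctrl.get_obs();w,x,y,z=o['orientation'];R=Ro.from_quat([x,y,z,w]);M=R.as_matrix()
    print('t %.2f'%o['t'],'pos',o['position'].round(4),'yang %.3f'%np.arctan2(M[1,1],M[0,1]),'F',o['force'].round(2),'T',o['wrist_torque'].round(3),'gap %.3f'%o['finger_gap'],'q',o['qpos'].round(2))
    return o,R
def plan(x,y,z,a):
    o,R=st()
    yv=np.array([np.cos(a),np.sin(a),0]);zv=np.array([0,0,-1.]);xv=np.cross(yv,zv)
    D=Ro.from_matrix(np.c_[xv,yv,zv])
    print('shift cm',(R.inv().apply(np.array([x,y,z])-o['position'])*100).round(2),'rv',(R.inv()*D).as_rotvec().round(3))
if __name__=='__main__':
    v=[float(s) for s in sys.argv[1:]]
    plan(*v) if v else st()
E
python3 g.py .5557 -.0682 .18 -.403
```

```text
t 0.10 pos [ 0.1464 -0.5813  0.201 ] yang -1.324 F [0.27 0.68 0.09] T [ 0.031 -0.02   0.041] gap 1.002 q [-1.32  0.31 -0.05  1.21 -0.    1.57]
shift cm [ 52.22 -39.75   2.16] rv [-0.001 -0.001 -0.921]
```

>>> move_arm --targets '[{"x":52.2,"y":-39.8,"z":0.5,"az":-0.92,"gripper":4},{"x":52.2,"y":-39.8,"z":0.5,"az":-0.92,"gripper":4},{"x":52.2,"y":-39.8,"z":0.5,"az":-0.92,"gripper":4},{"x":52.2,"y":-39.8,"z":0.5,"az":-0.92,"gripper":4},{"x":52.2,"y":-39.8,"z":0.5,"az":-0.92,"gripper":4}]' --force 20

```text
invalid input
```

```bash
python3 g.py .5557 -.0682 .18 -.403
```

```text
t 0.10 pos [ 0.1464 -0.5813  0.201 ] yang -1.324 F [0.27 0.68 0.09] T [ 0.031 -0.02   0.041] gap 1.002 q [-1.32  0.31 -0.05  1.21 -0.    1.57]
shift cm [ 52.22 -39.75   2.16] rv [-0.001 -0.001 -0.921]
```

>>> move_arm --targets '[{"x":4,"y":-3,"z":0,"az":-0.15,"gripper":4},{"x":8,"y":-6,"z":0,"az":-0.3,"gripper":4},{"x":12,"y":-9,"z":0,"az":-0.45,"gripper":4},{"x":16,"y":-12,"z":0,"az":-0.6,"gripper":4},{"x":20,"y":-15,"z":0,"az":-0.75,"gripper":4}]' --force 20

```text
invalid input
```

```bash
python3 g.py .5557 -.0682 .18 -.403
```

```text
t 0.10 pos [ 0.1464 -0.5813  0.201 ] yang -1.324 F [0.27 0.68 0.09] T [ 0.031 -0.02   0.041] gap 1.002 q [-1.32  0.31 -0.05  1.21 -0.    1.57]
shift cm [ 52.22 -39.75   2.16] rv [-0.001 -0.001 -0.921]
```

Still refused. Perhaps every key is required in each row.

>>> move_arm --targets '[{"x":4,"y":-3,"z":0,"ax":0,"ay":0,"az":-0.15,"gripper":4},{"x":8,"y":-6,"z":0,"ax":0,"ay":0,"az":-0.3,"gripper":4},{"x":12,"y":-9,"z":0,"ax":0,"ay":0,"az":-0.45,"gripper":4},{"x":16,"y":-12,"z":0,"ax":0,"ay":0,"az":-0.6,"gripper":4},{"x":20,"y":-15,"z":0,"ax":0,"ay":0,"az":-0.75,"gripper":4}]' --force 20

```text
t: 0.6
position: [0.3042, -0.3854, 0.2009]
orientation: [-0.001, 0.877, 0.48, 0.0]
force: [1.0, -0.4, -0.9]
finger_gap: 0.472
```

```bash
python3 g.py .5557 -.0682 .18 -.403
```

```text
t 0.60 pos [ 0.3042 -0.3854  0.2009] yang -0.568 F [ 0.96 -0.42 -0.89] T [ 0.024 -0.07   0.02 ] gap 0.472 q [-0.9   0.11 -0.3   1.16  0.    1.24]
shift cm [40.27  4.13  2.14] rv [-0.001 -0.001 -0.165]
```

Full rows work.

>>> move_arm --targets '[{"x":40.3,"y":4.1,"z":1,"ax":0,"ay":0,"az":-0.165,"gripper":4},{"x":40.3,"y":4.1,"z":1,"ax":0,"ay":0,"az":-0.165,"gripper":4},{"x":40.3,"y":4.1,"z":1,"ax":0,"ay":0,"az":-0.165,"gripper":4},{"x":40.3,"y":4.1,"z":1,"ax":0,"ay":0,"az":-0.165,"gripper":4},{"x":40.3,"y":4.1,"z":1,"ax":0,"ay":0,"az":-0.165,"gripper":4}]'

```text
t: 1.1
position: [0.4591, -0.1892, 0.195]
orientation: [-0.001, 0.834, 0.551, 0.0]
force: [1.2, -1.4, 0.1]
finger_gap: 0.467
```

```bash
python3 g.py .5557 -.0682 .16 -.403
```

```text
t 1.10 pos [ 0.4591 -0.1892  0.195 ] yang -0.403 F [ 1.23 -1.42  0.06] T [-0.081 -0.066 -0.006] gap 0.467 q [-0.39  0.12 -0.3   1.15  0.    1.58]
shift cm [14.91  4.14  3.52] rv [-0.001 -0.001 -0.   ]
```

>>> move_arm --targets '[{"x":14.9,"y":4.1,"z":3.5,"ax":0,"ay":0,"az":0,"gripper":4},{"x":14.9,"y":4.1,"z":3.5,"ax":0,"ay":0,"az":0,"gripper":4},{"x":14.9,"y":4.1,"z":3.5,"ax":0,"ay":0,"az":0,"gripper":4},{"x":14.9,"y":4.1,"z":3.5,"ax":0,"ay":0,"az":0,"gripper":4},{"x":14.9,"y":4.1,"z":3.5,"ax":0,"ay":0,"az":0,"gripper":4}]'

```text
t: 1.6
position: [0.5552, -0.0667, 0.159]
orientation: [-0.002, 0.834, 0.552, -0.001]
force: [-0.5, -1.1, 0.3]
finger_gap: 0.467
```

```bash
cat > look.py <<'E'
import sys,cv2,numpy as np
from plant import ctrl
tag=sys.argv[1];px={'top':(int(sys.argv[2]),int(sys.argv[3])),'scene':(int(sys.argv[4]),int(sys.argv[5]))};h=30
o=[]
for n in('top','scene'):
    im=ctrl.grab_frame(n)['image'];u,v=px[n];o.append(cv2.resize(im[v-h:v+h,u-h:u+h],(400,400),interpolation=cv2.INTER_CUBIC))
cv2.imwrite(f'pics/{tag}.png',np.hstack(o))
E
python3 look.py a1 338 207 300 195; python3 g.py .5557 -.0682 .093 -.403
```

```text
t 1.70 pos [ 0.5544 -0.0689  0.1601] yang -0.404 F [-0.77 -0.1   0.49] T [-0.     0.016  0.033] gap 0.470 q [-0.12  0.26 -0.22  1.1   0.    1.85]
shift cm [0.11 0.11 6.71] rv [-0.002 -0.    -0.001]
```

View pics/a1.png

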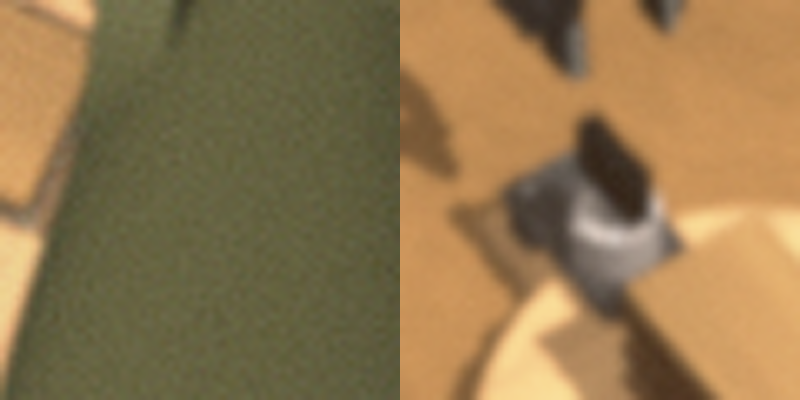

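The top view is blocked by the arm. In the scene view the open fingertips at (577,72) and (668,28) straddle the bar. Descending.

>>> move_arm --targets '[{"x":0.1,"y":0.1,"z":2,"ax":0,"ay":0,"az":0,"gripper":4},{"x":0.1,"y":0.1,"z":4,"ax":0,"ay":0,"az":0,"gripper":4},{"x":0.1,"y":0.1,"z":5.5,"ax":0,"ay":0,"az":0,"gripper":4},{"x":0.1,"y":0.1,"z":6.7,"ax":0,"ay":0,"az":0,"gripper":4},{"x":0.1,"y":0.1,"z":6.7,"ax":0,"ay":0,"az":0,"gripper":4}]'

```text
t: 2.2
position: [0.5538, -0.0694, 0.092]
orientation: [-0.002, 0.835, 0.55, -0.001]
force: [-0.4, 0.3, -0.4]
finger_gap: 0.466
```

```bash
python3 look.py a2 338 207 300 185; python3 g.py
```

```text
t 2.30 pos [ 0.5554 -0.0691  0.0936] yang -0.405 F [-0.32 -0.3   0.82] T [-0.007  0.035  0.027] gap 0.466 q [-0.12  0.31 -0.31  0.95  0.    1.85]
```

View pics/a2.png

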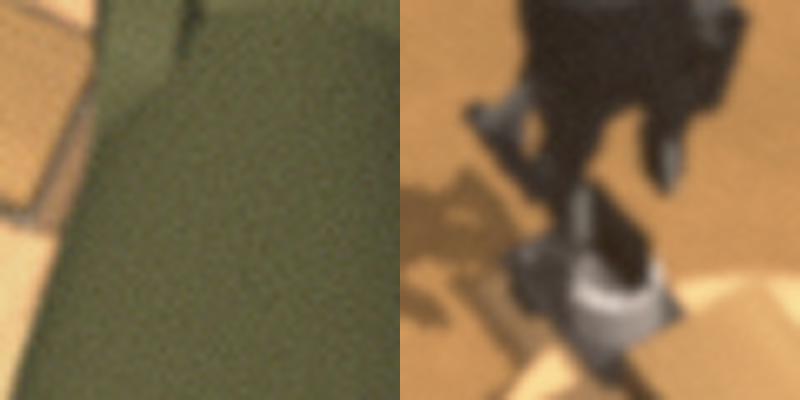

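>>> move_arm --targets '[{"x":0,"y":0,"z":0,"ax":0,"ay":0,"az":0,"gripper":3},{"x":0,"y":0,"z":0,"ax":0,"ay":0,"az":0,"gripper":2.5},{"x":0,"y":0,"z":0,"ax":0,"ay":0,"az":0,"gripper":2.2},{"x":0,"y":0,"z":0,"ax":0,"ay":0,"az":0,"gripper":2.2}]' --force 20

```text
t: 2.7
position: [0.5557, -0.069, 0.094]
orientation: [-0.001, 0.835, 0.551, -0.0]
force: [-0.6, 1.1, 0.9]
finger_gap: 0.261
```

```bash
python3 look.py a3 338 207 300 185; python3 g.py
```

```text
t 2.80 pos [ 0.5556 -0.069   0.0938] yang -0.405 F [0.21 0.18 0.59] T [ 0.045 -0.022 -0.014] gap 0.255 q [-0.12  0.31 -0.31  0.95  0.    1.85]
```

View pics/a3.png

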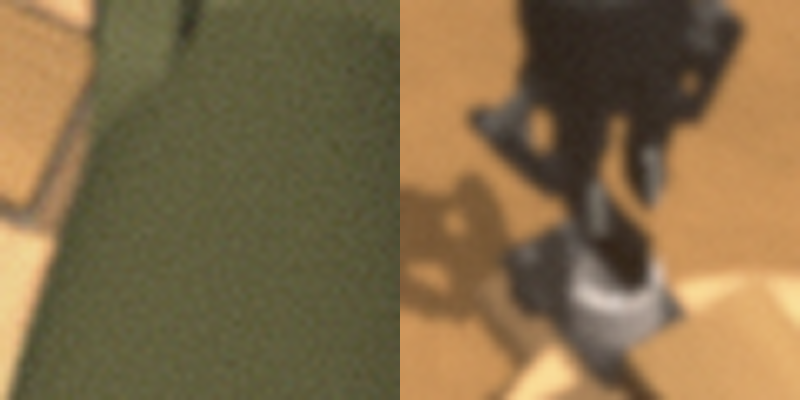

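```bash
python3 -c "
from h import *
print(ray('scene',(302.2,186.9),.124)); print(proj('scene',[.5556,-.069,.124]))"
```

```text
[ 0.55614788 -0.06537063  0.124     ]
[[301.30148855 186.29021448]]
```

>>> move_arm --targets '[{"x":0.1,"y":0,"z":0,"ax":0,"ay":0,"az":0,"gripper":1.8},{"x":0.1,"y":0,"z":0,"ax":0,"ay":0,"az":0,"gripper":1.6},{"x":0.1,"y":0,"z":0,"ax":0,"ay":0,"az":0,"gripper":1.4},{"x":0.1,"y":0,"z":0,"ax":0,"ay":0,"az":0,"gripper":1.2}]' --force 20

```text
t: 3.2
position: [0.5577, -0.0685, 0.0947]
orientation: [0.0, 0.835, 0.551, 0.001]
force: [-1.0, -1.5, 4.7]
finger_gap: 0.141
```

```bash
python3 g.py
```

```text
t 3.20 pos [ 0.5577 -0.0685  0.0947] yang -0.405 F [-1.02 -1.54  4.75] T [-0.168  0.191  0.047] gap 0.141 q [-0.12  0.31 -0.31  0.95  0.    1.85]
```

>>> move_arm --targets '[{"x":0,"y":0,"z":0,"ax":0,"ay":0,"az":0,"gripper":0.8},{"x":0,"y":0,"z":0,"ax":0,"ay":0,"az":0,"gripper":0.8}]' --force 30

```text
t: 3.4
position: [0.5575, -0.0682, 0.0948]
orientation: [0.0, 0.835, 0.551, 0.001]
force: [0.7, 0.6, 2.7]
finger_gap: 0.094
```

```bash
python3 g.py;python3 look.py a4 338 207 300 185
```

```text
t 3.40 pos [ 0.5575 -0.0682  0.0948] yang -0.405 F [0.74 0.61 2.73] T [ 0.037 -0.149  0.032] gap 0.094 q [-0.12  0.31 -0.31  0.95  0.    1.85]
```

View pics/a4.png

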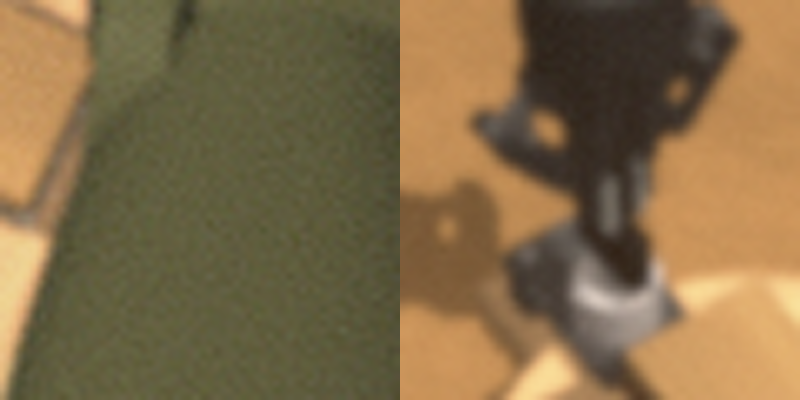

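```bash
python3 -c "
from h import *
for z in (.095,.114,.124):
  q=proj('scene',[.5575,-.0682,z])[0]; print(z,q,(q-[300,185]+30)/.15+[400,0])"
python3 - <<'E'
import sys
sys.path.insert(0,'.')
from plant import ctrl
import cv2
im=ctrl.grab_frame('scene')['image'][165:215,275:325];cv2.imwrite('pics/a5.png',cv2.resize(im,(600,600),interpolation=cv2.INTER_CUBIC))
E
python3 g.py
```

```text
0.095 [301.48107597 192.76405545] [609.87383981 251.76036968]
0.114 [301.28228637 188.88530495] [608.54857583 225.902033  ]
0.124 [301.17587018 186.80892929] [607.83913451 212.05952861]
t 3.55 pos [ 0.5576 -0.0683  0.0948] yang -0.405 F [ 0.53 -0.29  2.62] T [ 0.089 -0.011 -0.016] gap 0.097 q [-0.12  0.31 -0.31  0.95  0.    1.85]
```

View pics/a5.png

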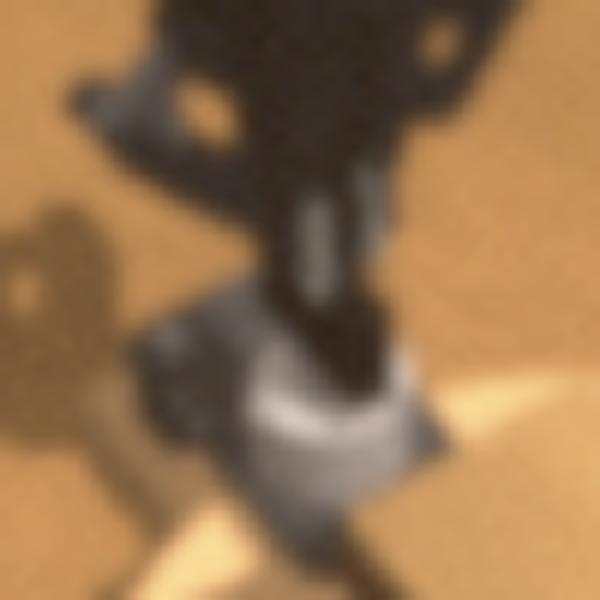

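>>> move_arm --targets '[{"x":0,"y":0,"z":0,"ax":0,"ay":0,"az":0,"gripper":0.4},{"x":0,"y":0,"z":0,"ax":0,"ay":0,"az":0,"gripper":0.4}]' --force 30

```text
t: 3.75
position: [0.5573, -0.0681, 0.0947]
orientation: [-0.0, 0.835, 0.551, 0.001]
force: [-0.7, 0.5, 2.6]
finger_gap: 0.047
```

```bash
python3 g.py
```

```text
t 3.75 pos [ 0.5573 -0.0681  0.0947] yang -0.405 F [-0.7   0.47  2.64] T [ 0.085  0.109 -0.027] gap 0.047 q [-0.12  0.31 -0.31  0.95  0.    1.85]
```

```bash
python3 - <<'E'
from plant import ctrl
import cv2
im=ctrl.grab_frame('scene')['image'][165:215,275:325];cv2.imwrite('pics/a6.png',cv2.resize(im,(600,600),interpolation=cv2.INTER_CUBIC))
E
python3 g.py
```

```text
t 3.80 pos [ 0.5573 -0.0681  0.0947] yang -0.405 F [-0.29  0.73  2.15] T [ 0.03   0.088 -0.026] gap 0.045 q [-0.12  0.31 -0.31  0.95  0.    1.85]
```

View pics/a6.png

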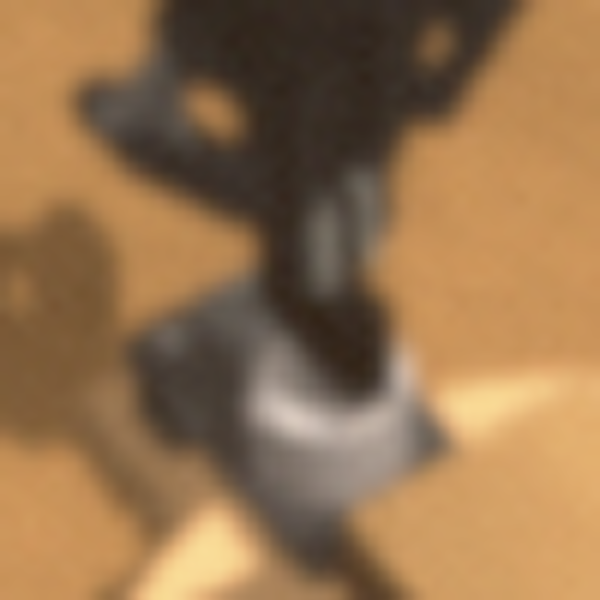

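```bash
python3 -c "
from h import *
j=np.array([.92,-.392,0])
P=np.array([.5544,-.0689,.16])
for dz in(0,.01,.02,.03,.04):
  print(dz,[((proj('scene',P+[0,0,dz]+s*j)[0]-[300,195]+30)/.15+[400,0]).round() for s in(.02,-.02)])
"
```

```text
0 [array([570., 109.]), array([645.,  70.])]
0.01 [array([569.,  94.]), array([644.,  55.])]
0.02 [array([568.,  79.]), array([644.,  40.])]
0.03 [array([567.,  64.]), array([643.,  25.])]
0.04 [array([566.,  49.]), array([643.,  10.])]
```

>>> move_arm --targets '[{"x":0,"y":0,"z":-2.5,"ax":0,"ay":0,"az":0,"gripper":0.4},{"x":0,"y":0,"z":-5,"ax":0,"ay":0,"az":0,"gripper":0.4},{"x":0,"y":0,"z":-5,"ax":0,"ay":0,"az":0,"gripper":0.4}]' --force 30

```text
t: 4.1
position: [0.5592, -0.0684, 0.1476]
orientation: [0.001, 0.835, 0.551, 0.003]
force: [0.9, -0.5, -0.3]
finger_gap: 0.049
```

```bash
python3 - <<'E'
from plant import ctrl
import cv2
im=ctrl.grab_frame('scene')['image'][145:205,270:330];cv2.imwrite('pics/a7.png',cv2.resize(im,(600,600),interpolation=cv2.INTER_CUBIC))
from g import st
o,R=st()
from h import *
for dz in(0,.01,.02,.03): print(dz,(proj('scene',o['position']+[0,0,dz])[0]-[270,145])*10)
E
```

```text
t 4.15 pos [ 0.5583 -0.0683  0.1459] yang -0.405 F [-0.53 -0.24 -0.84] T [0.015 0.027 0.004] gap 0.048 q [-0.12  0.27 -0.24  1.06  0.    1.85]
0 [307.49860382 373.37350333]
0.01 [306.38165583 351.81080653]
0.02 [305.25118985 329.98714478]
0.03 [304.10695898 307.89775167]
```

View pics/a7.png

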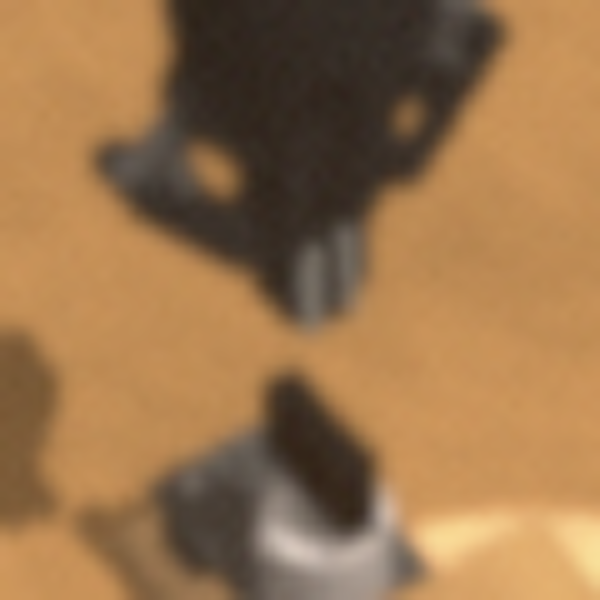

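```bash
python3 - <<'E'
from h import *
import cv2
P=np.array([.1464,-.5812,.201]);yv=np.array([np.cos(-1.324),np.sin(-1.324),0])
for n in('top','scene'):
  for dz in(0,.013,.03): print(n,dz,[proj(n,P+[0,0,dz]+s*yv)[0].round(1) for s in(.0425,-.0425)])
a=cv2.imread('pics/scene0.png')[0:50,215:275];b=cv2.imread('pics/top0.png')[360:400,530:610]
cv2.imwrite('pics/st.png',np.hstack([cv2.resize(a,(360,300),interpolation=cv2.INTER_CUBIC),cv2.resize(b,(440,300),interpolation=cv2.INTER_CUBIC)]))
E
```

```text
top 0 [array([564.3, 370.7]), array([530.9, 378.8])]
top 0.013 [array([567.1, 371.7]), array([533.3, 380. ])]
top 0.03 [array([570.9, 373.1]), array([536.6, 381.5])]
scene 0 [array([236.4,  43.4]), array([257.3,  47.5])]
scene 0.013 [array([235.9,  40.3]), array([256.9,  44.4])]
scene 0.03 [array([235.2,  36.2]), array([256.4,  40.3])]
```

View pics/st.png

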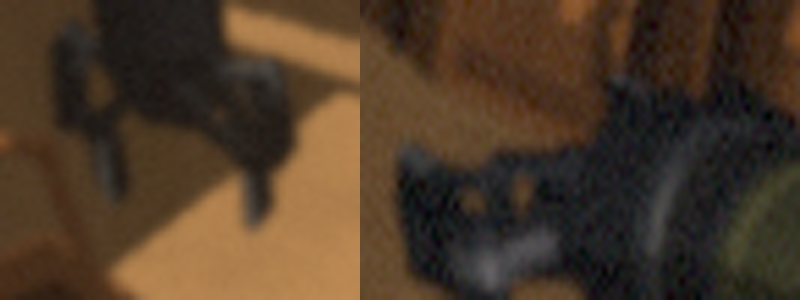

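The tips show about 29 mm higher than the reported TCP, and the columns match. The contact on the bar's top (124 mm) at a TCP height of 95 mm gives the same figure. So the real finger end is about 29 mm behind the reported TCP, and the first grip closed on top of the bar. I'll open and go about 29 mm lower.

```bash
python3 g.py .5557 -.0680 .066 -.403
```

```text
t 4.15 pos [ 0.5583 -0.0683  0.1459] yang -0.405 F [-0.53 -0.24 -0.84] T [0.015 0.027 0.004] gap 0.048 q [-0.12  0.27 -0.24  1.06  0.    1.85]
shift cm [-0.09 -0.28  7.99] rv [ 0.003 -0.002 -0.002]
```

>>> move_arm --targets '[{"x":0,"y":-0.2,"z":-1,"ax":0,"ay":0,"az":0,"gripper":4},{"x":0,"y":-0.2,"z":-1,"ax":0,"ay":0,"az":0,"gripper":4},{"x":0,"y":-0.2,"z":-1,"ax":0,"ay":0,"az":0,"gripper":4},{"x":0,"y":-0.2,"z":-1,"ax":0,"ay":0,"az":0,"gripper":4}]'

```text
t: 4.55
position: [0.556, -0.0675, 0.1553]
orientation: [0.0, 0.835, 0.551, 0.001]
force: [-0.1, -1.1, 1.0]
finger_gap: 0.463
```

```bash
python3 g.py .5557 -.0680 .066 -.403
```

```text
t 4.55 pos [ 0.556  -0.0675  0.1553] yang -0.405 F [-0.06 -1.05  0.96] T [-0.001  0.008 -0.06 ] gap 0.463 q [-0.12  0.26 -0.23  1.08  0.    1.85]
shift cm [-0.08 -0.03  8.93] rv [ 0.002 -0.002 -0.002]
```

>>> move_arm --targets '[{"x":0,"y":0,"z":3,"ax":0,"ay":0,"az":0,"gripper":4},{"x":0,"y":0,"z":5,"ax":0,"ay":0,"az":0,"gripper":4},{"x":0,"y":0,"z":6,"ax":0,"ay":0,"az":0,"gripper":4},{"x":0,"y":0,"z":6.5,"ax":0,"ay":0,"az":0,"gripper":4}]'

```text
t: 4.95
position: [0.5553, -0.0673, 0.089]
orientation: [-0.0, 0.835, 0.551, 0.001]
force: [-0.9, -0.2, 0.7]
finger_gap: 0.471
```

```bash
cat > ls.py <<'E'
import sys,cv2
from plant import ctrl
im=ctrl.grab_frame('scene')['image'][150:210,270:330];cv2.imwrite(f'pics/{sys.argv[1]}.png',cv2.resize(im,(540,540),interpolation=cv2.INTER_CUBIC))
E
python3 ls.py b1; python3 g.py .5557 -.0680 .066 -.403
```

```text
t 5.00 pos [ 0.5555 -0.0673  0.089 ] yang -0.405 F [-0.18  0.29 -0.23] T [0.014 0.011 0.019] gap 0.469 q [-0.12  0.31 -0.32  0.94  0.    1.85]
shift cm [-0.06  0.04  2.3 ] rv [ 0.001 -0.001 -0.002]
```

View pics/b1.png

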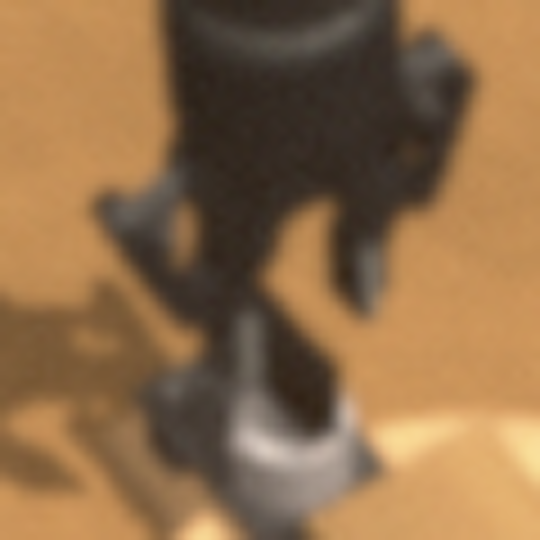

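The tips at about (250,370) and (368,310) straddle the bar. Going the rest of the way down.

>>> move_arm --targets '[{"x":-0.05,"y":0.05,"z":0.8,"ax":0,"ay":0,"az":0,"gripper":4},{"x":-0.05,"y":0.05,"z":1.6,"ax":0,"ay":0,"az":0,"gripper":4},{"x":-0.05,"y":0.05,"z":2.2,"ax":0,"ay":0,"az":0,"gripper":3.5},{"x":-0.05,"y":0.05,"z":2.2,"ax":0,"ay":0,"az":0,"gripper":3},{"x":-0.05,"y":0.05,"z":2.2,"ax":0,"ay":0,"az":0,"gripper":2.4}]' --force 20

```text
t: 5.5
position: [0.5557, -0.068, 0.067]
orientation: [-0.0, 0.835, 0.551, 0.001]
force: [-0.8, 0.3, 0.0]
finger_gap: 0.279
```

```bash
python3 ls.py b2; python3 g.py .5557 -.0680 .066 -.403
```

```text
t 5.55 pos [ 0.556  -0.068   0.0673] yang -0.405 F [ 0.34 -0.07  0.45] T [ 0.033 -0.056 -0.026] gap 0.282 q [-0.12  0.33 -0.35  0.89  0.    1.85]
shift cm [-0.01 -0.03  0.13] rv [ 0.001 -0.001 -0.002]
```

View pics/b2.png

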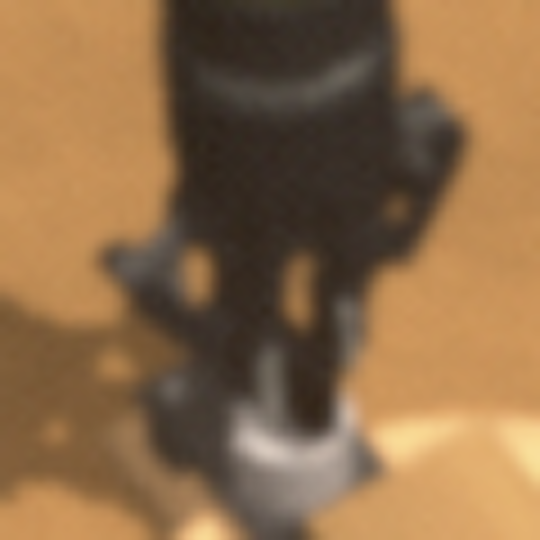

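The fingers now flank the bar, with no contact force. Closing stepwise.

>>> move_arm --targets '[{"x":0,"y":0,"z":0,"ax":0,"ay":0,"az":0,"gripper":2},{"x":0,"y":0,"z":0,"ax":0,"ay":0,"az":0,"gripper":1.7},{"x":0,"y":0,"z":0,"ax":0,"ay":0,"az":0,"gripper":1.5},{"x":0,"y":0,"z":0,"ax":0,"ay":0,"az":0,"gripper":1.3}]' --force 20

```text
t: 5.95
position: [0.558, -0.0688, 0.0681]
orientation: [0.002, 0.835, 0.551, 0.002]
force: [4.6, -3.0, -0.7]
finger_gap: 0.161
```

```bash
python3 g.py
```

```text
t 5.95 pos [ 0.558  -0.0688  0.0681] yang -0.405 F [ 4.56 -2.97 -0.65] T [-0.596 -1.084  0.028] gap 0.161 q [-0.12  0.33 -0.35  0.89  0.    1.85]
```

>>> move_arm --targets '[{"x":0,"y":0.1,"z":0,"ax":0,"ay":0,"az":0,"gripper":1.2},{"x":0,"y":0.1,"z":0,"ax":0,"ay":0,"az":0,"gripper":0.8},{"x":0,"y":0.1,"z":0,"ax":0,"ay":0,"az":0,"gripper":0.8}]' --force 30

```text
t: 6.25
position: [0.5583, -0.0689, 0.0681]
orientation: [0.001, 0.835, 0.551, 0.002]
force: [-1.7, 0.1, 3.3]
finger_gap: 0.158
```

```bash
python3 g.py
```

```text
t 6.25 pos [ 0.5583 -0.0689  0.0681] yang -0.405 F [-1.74  0.12  3.27] T [0.124 0.546 0.031] gap 0.158 q [-0.12  0.33 -0.34  0.89  0.    1.85]
```

>>> move_arm --targets '[{"x":0,"y":0,"z":-0.3,"ax":0,"ay":0,"az":0,"gripper":0.5},{"x":0,"y":0,"z":-0.6,"ax":0,"ay":0,"az":0,"gripper":0.5},{"x":0,"y":0,"z":-0.8,"ax":0,"ay":0,"az":0,"gripper":0.5},{"x":0,"y":0,"z":-0.8,"ax":0,"ay":0,"az":0,"gripper":0.5}]' --force 45

```text
t: 6.65
position: [0.5581, -0.0689, 0.0758]
orientation: [0.001, 0.835, 0.551, 0.001]
force: [4.2, -0.3, -10.2]
finger_gap: 0.147
```

```bash
python3 g.py
```

```text
t 6.65 pos [ 0.5581 -0.0689  0.0758] yang -0.405 F [  4.19  -0.27 -10.22] T [-0.063 -0.649 -0.049] gap 0.147 q [-0.12  0.32 -0.33  0.91  0.    1.85]
```

>>> move_arm --targets '[{"x":0,"y":0,"z":-0.3,"ax":0,"ay":0,"az":0,"gripper":0.5},{"x":0,"y":0,"z":-0.6,"ax":0,"ay":0,"az":0,"gripper":0.5},{"x":0,"y":0,"z":-0.75,"ax":0,"ay":0,"az":0,"gripper":0.5},{"x":0,"y":0,"z":-0.75,"ax":0,"ay":0,"az":0,"gripper":0.5}]' --force 45

```text
t: 7.05
position: [0.5581, -0.0689, 0.0834]
orientation: [0.001, 0.835, 0.551, 0.001]
force: [4.3, -0.5, -11.2]
finger_gap: 0.153
```

```bash
python3 g.py; python3 ls.py b3
```

```text
t 7.05 pos [ 0.5581 -0.0689  0.0834] yang -0.405 F [  4.27  -0.49 -11.25] T [-0.083 -0.885  0.031] gap 0.153 q [-0.12  0.32 -0.32  0.93  0.    1.85]
```

View pics/b3.png

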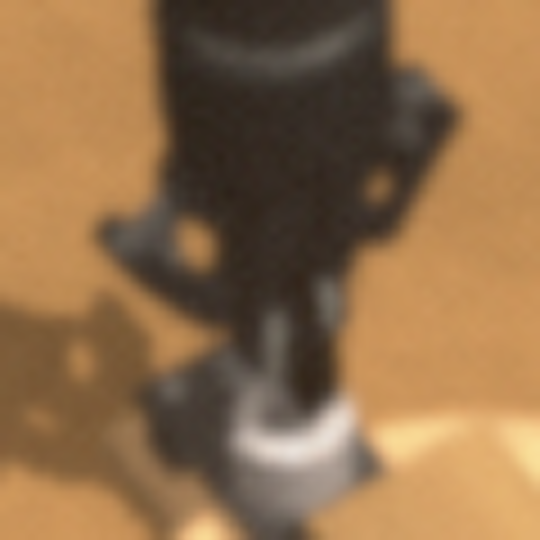

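>>> move_arm --targets '[{"x":0,"y":0,"z":-0.05,"ax":0,"ay":0,"az":-0.05,"gripper":0.5},{"x":0,"y":0,"z":-0.05,"ax":0,"ay":0,"az":-0.12,"gripper":0.5},{"x":0,"y":0,"z":-0.05,"ax":0,"ay":0,"az":-0.2,"gripper":0.5},{"x":0,"y":0,"z":-0.05,"ax":0,"ay":0,"az":-0.2,"gripper":0.5}]'

```text
t: 7.5
position: [0.5581, -0.069, 0.0837]
orientation: [0.001, 0.776, 0.631, 0.001]
force: [4.4, 0.1, -11.3]
finger_gap: 0.153
```

```bash
python3 g.py
```

```text
t 7.50 pos [ 0.5581 -0.069   0.0837] yang -0.205 F [  4.38   0.07 -11.34] T [-0.154 -0.936 -0.007] gap 0.153 q [-0.12  0.32 -0.32  0.93  0.    1.65]
```

>>> move_arm --targets '[{"x":0,"y":0,"z":-0.03,"ax":0,"ay":0,"az":-0.1,"gripper":0.5},{"x":0,"y":0,"z":-0.03,"ax":0,"ay":0,"az":-0.2,"gripper":0.5},{"x":0,"y":0,"z":-0.03,"ax":0,"ay":0,"az":-0.3,"gripper":0.5},{"x":0,"y":0,"z":-0.03,"ax":0,"ay":0,"az":-0.38,"gripper":0.5},{"x":0,"y":0,"z":-0.03,"ax":0,"ay":0,"az":-0.38,"gripper":0.5}]'

```text
t: 8.0
position: [0.5582, -0.069, 0.084]
orientation: [0.001, 0.643, 0.766, 0.001]
force: [5.0, -1.3, -11.4]
finger_gap: 0.154
```

```bash
python3 g.py
```

```text
t 8.00 pos [ 0.5582 -0.069   0.084 ] yang 0.174 F [  4.99  -1.32 -11.38] T [-0.247 -0.989 -0.014] gap 0.154 q [-0.12  0.32 -0.32  0.93  0.    1.27]
```

>>> move_arm --targets '[{"x":0,"y":0,"z":0,"ax":0,"ay":0,"az":-0.04,"gripper":0.5},{"x":0,"y":0,"z":0,"ax":0,"ay":0,"az":-0.08,"gripper":0.5},{"x":0,"y":0,"z":0,"ax":0,"ay":0,"az":-0.08,"gripper":0.5}]'

```text
t: 8.3
position: [0.5583, -0.069, 0.0839]
orientation: [0.002, 0.613, 0.79, 0.001]
force: [5.4, -0.3, -11.7]
finger_gap: 0.154
```

```bash
python3 g.py
```

```text
t 8.30 pos [ 0.5583 -0.069   0.0839] yang 0.251 F [  5.36  -0.29 -11.67] T [-0.181 -0.973  0.   ] gap 0.154 q [-0.12  0.32 -0.32  0.93  0.    1.2 ]
```

>>> move_arm --targets '[{"x":0,"y":0,"z":0,"ax":0,"ay":0,"az":-0.02,"gripper":0.5},{"x":0,"y":0,"z":0,"ax":0,"ay":0,"az":-0.04,"gripper":0.5},{"x":0,"y":0,"z":0,"ax":0,"ay":0,"az":-0.04,"gripper":0.5}]'

```text
t: 8.6
position: [0.5583, -0.069, 0.0839]
orientation: [0.002, 0.597, 0.802, 0.001]
force: [3.9, -0.3, -11.8]
finger_gap: 0.151
```

```bash
python3 g.py
```

```text
t 8.60 pos [ 0.5583 -0.069   0.0839] yang 0.291 F [  3.93  -0.33 -11.79] T [-0.166 -0.87   0.066] gap 0.151 q [-0.12  0.32 -0.32  0.93  0.    1.16]
```

>>> move_arm --targets '[{"x":0,"y":0,"z":0,"ax":0,"ay":0,"az":-0.02,"gripper":0.5},{"x":0,"y":0,"z":0,"ax":0,"ay":0,"az":-0.04,"gripper":0.5},{"x":0,"y":0,"z":0,"ax":0,"ay":0,"az":-0.04,"gripper":0.5}]'

```text
t: 8.9
position: [0.5583, -0.069, 0.0839]
orientation: [0.002, 0.581, 0.814, 0.001]
force: [4.3, -1.5, -10.9]
finger_gap: 0.152
```

```bash
python3 g.py
```

```text
t 8.90 pos [ 0.5583 -0.069   0.0839] yang 0.332 F [  4.33  -1.49 -10.91] T [-0.22  -0.933  0.07 ] gap 0.152 q [-0.12  0.32 -0.32  0.93  0.    1.12]
```

>>> move_arm --targets '[{"x":0,"y":0,"z":0,"ax":0,"ay":0,"az":-0.02,"gripper":0.5},{"x":0,"y":0,"z":0,"ax":0,"ay":0,"az":-0.04,"gripper":0.5},{"x":0,"y":0,"z":0,"ax":0,"ay":0,"az":-0.04,"gripper":0.5}]'

```text
t: 9.2
position: [0.5584, -0.069, 0.0839]
orientation: [0.002, 0.564, 0.826, 0.001]
force: [5.2, -0.1, -11.9]
finger_gap: 0.158
```

```bash
python3 g.py
```

```text
t 9.20 pos [ 0.5584 -0.069   0.0839] yang 0.372 F [  5.18  -0.14 -11.94] T [-0.26  -0.915  0.043] gap 0.158 q [-0.12  0.32 -0.32  0.93  0.    1.08]
```

>>> move_arm --targets '[{"x":0,"y":0,"z":0,"ax":0,"ay":0,"az":-0.02,"gripper":0.5},{"x":0,"y":0,"z":0,"ax":0,"ay":0,"az":-0.05,"gripper":0.5},{"x":0,"y":0,"z":0,"ax":0,"ay":0,"az":-0.05,"gripper":0.5}]'

```text
t: 9.5
position: [0.5584, -0.0691, 0.0839]
orientation: [0.002, 0.543, 0.84, 0.001]
force: [5.1, -2.0, -12.1]
finger_gap: 0.153
```

```bash
python3 g.py
```

```text
t 9.50 pos [ 0.5584 -0.0691  0.0839] yang 0.423 F [  5.09  -2.   -12.08] T [-0.171 -0.908  0.015] gap 0.153 q [-0.12  0.32 -0.32  0.93  0.    1.02]
```

>>> move_arm --targets '[{"x":0,"y":0,"z":0,"ax":0,"ay":0,"az":-0.02,"gripper":0.5},{"x":0,"y":0,"z":0,"ax":0,"ay":0,"az":-0.05,"gripper":0.5},{"x":0,"y":0,"z":0,"ax":0,"ay":0,"az":-0.05,"gripper":0.5}]'

```text
t: 9.8
position: [0.5584, -0.069, 0.0839]
orientation: [0.002, 0.521, 0.853, 0.001]
force: [4.5, -1.1, -11.9]
finger_gap: 0.155
```

```bash
python3 g.py
```

```text
t 9.80 pos [ 0.5584 -0.069   0.0839] yang 0.474 F [  4.51  -1.13 -11.92] T [-0.169 -0.933  0.024] gap 0.155 q [-0.12  0.32 -0.32  0.93  0.    0.97]
```

>>> move_arm --targets '[{"x":0,"y":0,"z":0,"ax":0,"ay":0,"az":-0.02,"gripper":0.5},{"x":0,"y":0,"z":0,"ax":0,"ay":0,"az":-0.05,"gripper":0.5},{"x":0,"y":0,"z":0,"ax":0,"ay":0,"az":-0.05,"gripper":0.5}]'

```text
t: 10.1
position: [0.5584, -0.069, 0.084]
orientation: [0.002, 0.499, 0.866, 0.001]
force: [4.6, -0.1, -12.0]
finger_gap: 0.153
```

```bash
python3 g.py; python3 ls.py c1
```

```text
t 10.10 pos [ 0.5584 -0.069   0.084 ] yang 0.525 F [  4.57  -0.06 -11.97] T [-0.132 -0.876  0.036] gap 0.153 q [-0.12  0.32 -0.32  0.93  0.    0.92]
```

View pics/c1.png

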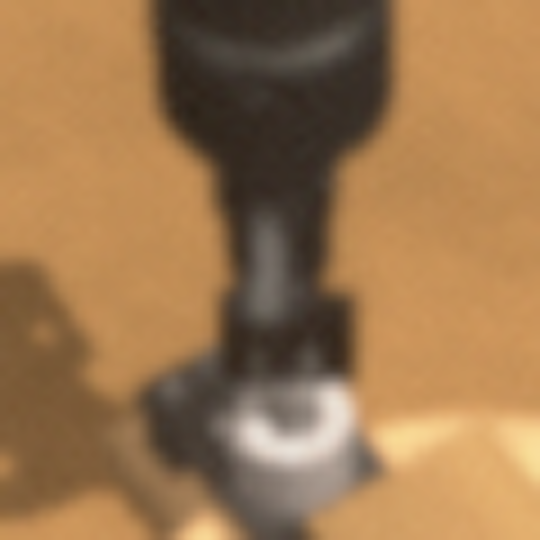

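The knob bar is lifted and has turned with the fingers: it now faces the camera at (290,335), and the sleeve top is open below it. Knob at about 0.93 rad, and no wall felt yet.

>>> move_arm --targets '[{"x":0,"y":0,"z":0,"ax":0,"ay":0,"az":-0.02,"gripper":0.5},{"x":0,"y":0,"z":0,"ax":0,"ay":0,"az":-0.05,"gripper":0.5},{"x":0,"y":0,"z":0,"ax":0,"ay":0,"az":-0.05,"gripper":0.5}]'

```text
t: 10.45
position: [0.5585, -0.069, 0.084]
orientation: [0.002, 0.478, 0.879, 0.001]
force: [4.9, -0.0, -12.2]
finger_gap: 0.152
```

```bash
python3 g.py
```

```text
t 10.45 pos [ 0.5585 -0.069   0.084 ] yang 0.575 F [ 4.95e+00 -1.00e-02 -1.22e+01] T [-0.207 -1.009  0.033] gap 0.152 q [-0.12  0.32 -0.32  0.93  0.    0.87]
```

>>> move_arm --targets '[{"x":0,"y":0,"z":0,"ax":0,"ay":0,"az":-0.02,"gripper":0.5},{"x":0,"y":0,"z":0,"ax":0,"ay":0,"az":-0.05,"gripper":0.5},{"x":0,"y":0,"z":0,"ax":0,"ay":0,"az":-0.05,"gripper":0.5}]'

```text
t: 10.75
position: [0.5585, -0.069, 0.084]
orientation: [0.002, 0.455, 0.891, 0.001]
force: [5.0, -0.2, -12.0]
finger_gap: 0.152
```

```bash
python3 g.py
```

```text
t 10.75 pos [ 0.5585 -0.069   0.084 ] yang 0.626 F [  5.01  -0.24 -11.99] T [-0.239 -0.952 -0.039] gap 0.152 q [-0.12  0.32 -0.32  0.93  0.    0.82]
```

>>> move_arm --targets '[{"x":0,"y":0,"z":0,"ax":0,"ay":0,"az":-0.015,"gripper":0.5},{"x":0,"y":0,"z":0,"ax":0,"ay":0,"az":-0.03,"gripper":0.5},{"x":0,"y":0,"z":0,"ax":0,"ay":0,"az":-0.03,"gripper":0.5}]'

```text
t: 11.05
position: [0.5585, -0.069, 0.084]
orientation: [0.002, 0.441, 0.897, 0.001]
force: [5.1, -1.1, -11.1]
finger_gap: 0.154
```

```bash
python3 g.py
```

```text
t 11.05 pos [ 0.5585 -0.069   0.084 ] yang 0.657 F [  5.07  -1.14 -11.1 ] T [-0.147 -0.961 -0.021] gap 0.154 q [-0.12  0.32 -0.32  0.93  0.    0.79]
```

>>> move_arm --targets '[{"x":0,"y":0,"z":0,"ax":0,"ay":0,"az":-0.02,"gripper":0.5},{"x":0,"y":0,"z":0,"ax":0,"ay":0,"az":-0.04,"gripper":0.5},{"x":0,"y":0,"z":0,"ax":0,"ay":0,"az":-0.04,"gripper":0.5}]'

```text
t: 11.35
position: [0.5585, -0.0691, 0.084]
orientation: [0.002, 0.423, 0.906, 0.001]
force: [5.7, -1.5, -11.4]
finger_gap: 0.154
```

```bash
python3 g.py
```

```text
t 11.35 pos [ 0.5585 -0.0691  0.084 ] yang 0.698 F [  5.66  -1.54 -11.4 ] T [-0.276 -1.009  0.023] gap 0.154 q [-0.12  0.32 -0.32  0.93  0.    0.75]
```

>>> move_arm --targets '[{"x":0,"y":0,"z":0,"ax":0,"ay":0,"az":-0.02,"gripper":0.5},{"x":0,"y":0,"z":0,"ax":0,"ay":0,"az":-0.04,"gripper":0.5},{"x":0,"y":0,"z":0,"ax":0,"ay":0,"az":-0.04,"gripper":0.5}]'

```text
t: 11.65
position: [0.5585, -0.069, 0.084]
orientation: [0.002, 0.404, 0.915, 0.001]
force: [5.1, 0.6, -11.7]
finger_gap: 0.157
```

```bash
python3 g.py
```

```text
t 11.65 pos [ 0.5585 -0.069   0.084 ] yang 0.738 F [  5.12   0.61 -11.71] T [-0.215 -0.964  0.015] gap 0.157 q [-0.12  0.32 -0.32  0.93  0.    0.71]
```

>>> move_arm --targets '[{"x":0,"y":0,"z":0,"ax":0,"ay":0,"az":-0.02,"gripper":0.5},{"x":0,"y":0,"z":0,"ax":0,"ay":0,"az":-0.04,"gripper":0.5},{"x":0,"y":0,"z":0,"ax":0,"ay":0,"az":-0.04,"gripper":0.5}]'

```text
t: 11.95
position: [0.5584, -0.0691, 0.084]
orientation: [0.002, 0.386, 0.923, 0.0]
force: [5.2, -1.3, -11.3]
finger_gap: 0.154
```

```bash
python3 g.py
```

```text
t 11.95 pos [ 0.5584 -0.0691  0.084 ] yang 0.779 F [  5.21  -1.32 -11.35] T [-0.345 -0.944 -0.237] gap 0.154 q [-0.12  0.32 -0.32  0.93 -0.    0.67]
```

Tz has jumped to −0.24 N m, so this is probably the wall. I'll confirm with a hold.

>>> move_arm --targets '[{"x":0,"y":0,"z":0,"ax":0,"ay":0,"az":0,"gripper":0.5}]'

```text
t: 12.05
position: [0.5585, -0.0692, 0.084]
orientation: [0.002, 0.386, 0.923, 0.001]
force: [5.4, -0.5, -10.5]
finger_gap: 0.155
```

```bash
python3 g.py
```

```text
t 12.05 pos [ 0.5585 -0.0692  0.084 ] yang 0.778 F [  5.36  -0.49 -10.47] T [-0.156 -1.037 -0.277] gap 0.155 q [-0.12  0.32 -0.32  0.93 -0.    0.67]
```

Contact confirmed at a steady −0.26 N m, knob about 1.17 rad. Backing off slightly and lowering.

>>> move_arm --targets '[{"x":0,"y":0,"z":0,"ax":0,"ay":0,"az":0.02,"gripper":0.5},{"x":0,"y":0,"z":0,"ax":0,"ay":0,"az":0.04,"gripper":0.5},{"x":0,"y":0,"z":0,"ax":0,"ay":0,"az":0.04,"gripper":0.5}]'

```text
t: 12.35
position: [0.5585, -0.069, 0.084]
orientation: [0.002, 0.405, 0.914, 0.001]
force: [5.0, -0.7, -11.5]
finger_gap: 0.152
```

```bash
python3 g.py
```

```text
t 12.35 pos [ 0.5585 -0.069   0.084 ] yang 0.737 F [  4.97  -0.68 -11.47] T [-0.168 -0.975 -0.07 ] gap 0.152 q [-0.12  0.32 -0.32  0.93  0.    0.71]
```

>>> move_arm --targets '[{"x":0,"y":0,"z":0.1,"ax":0,"ay":0,"az":0,"gripper":0.5},{"x":0,"y":0,"z":0.25,"ax":0,"ay":0,"az":0,"gripper":0.5},{"x":0,"y":0,"z":0.4,"ax":0,"ay":0,"az":0,"gripper":0.5},{"x":0,"y":0,"z":0.5,"ax":0,"ay":0,"az":0,"gripper":0.5}]'

```text
t: 12.75
position: [0.5586, -0.069, 0.0789]
orientation: [0.002, 0.405, 0.914, 0.001]
force: [4.8, -1.4, -10.3]
finger_gap: 0.156
```

```bash
python3 g.py
```

```text
t 12.75 pos [ 0.5586 -0.069   0.0789] yang 0.737 F [  4.79  -1.39 -10.35] T [-0.182 -0.923  0.01 ] gap 0.156 q [-0.12  0.32 -0.33  0.92  0.    0.71]
```

>>> move_arm --targets '[{"x":0,"y":0,"z":0.1,"ax":0,"ay":0,"az":0,"gripper":0.5},{"x":0,"y":0,"z":0.2,"ax":0,"ay":0,"az":0,"gripper":0.5},{"x":0,"y":0,"z":0.2,"ax":0,"ay":0,"az":0,"gripper":0.5}]'

```text
t: 13.05
position: [0.5586, -0.069, 0.0771]
orientation: [0.002, 0.405, 0.914, 0.001]
force: [3.6, -0.6, -8.8]
finger_gap: 0.154
```

```bash
python3 g.py
```

```text
t 13.05 pos [ 0.5586 -0.069   0.0771] yang 0.737 F [ 3.59 -0.64 -8.85] T [-0.191 -0.732 -0.022] gap 0.154 q [-0.12  0.32 -0.33  0.91  0.    0.71]
```

>>> move_arm --targets '[{"x":0,"y":0,"z":0.05,"ax":0,"ay":0,"az":0,"gripper":0.5},{"x":0,"y":0,"z":0.1,"ax":0,"ay":0,"az":0,"gripper":0.5},{"x":0,"y":0,"z":0.1,"ax":0,"ay":0,"az":0,"gripper":0.5}]'

```text
t: 13.35
position: [0.5587, -0.069, 0.0768]
orientation: [0.002, 0.405, 0.914, 0.001]
force: [0.8, 0.3, 0.5]
finger_gap: 0.15
```

```bash
python3 g.py
```

```text
t 13.35 pos [ 0.5587 -0.069   0.0768] yang 0.737 F [0.77 0.32 0.5 ] T [-0.111  0.063 -0.017] gap 0.150 q [-0.12  0.32 -0.33  0.91  0.    0.71]
```

The spring load moved off the fingers at a lift of about 8.7 mm, so the pin is sitting in the notch. Letting go.

>>> move_arm --targets '[{"x":0,"y":0,"z":0,"ax":0,"ay":0,"az":0,"gripper":1.8},{"x":0,"y":0,"z":0,"ax":0,"ay":0,"az":0,"gripper":2.6},{"x":0,"y":0,"z":0,"ax":0,"ay":0,"az":0,"gripper":3.2},{"x":0,"y":0,"z":0,"ax":0,"ay":0,"az":0,"gripper":3.2},{"x":0,"y":0,"z":0,"ax":0,"ay":0,"az":0,"gripper":3.2}]' --force 20

```text
t: 13.85
position: [0.5586, -0.069, 0.0768]
orientation: [0.002, 0.405, 0.914, 0.001]
force: [-0.4, 0.4, -0.8]
finger_gap: 0.378
```

```bash
python3 g.py; python3 ls.py d1
```

```text
t 13.85 pos [ 0.5586 -0.069   0.0768] yang 0.737 F [-0.41  0.37 -0.77] T [ 0.011 -0.029  0.003] gap 0.378 q [-0.12  0.32 -0.33  0.91  0.    0.71]
```

View pics/d1.png

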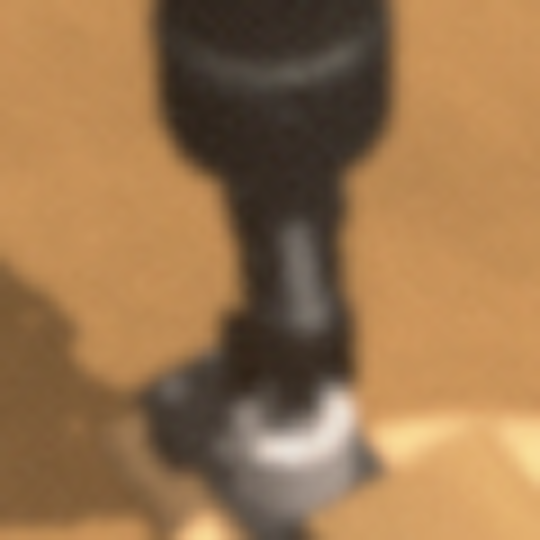

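The knob stays up with the fingers open. Rising and moving to the peg.

>>> move_arm --targets '[{"x":0,"y":0,"z":-3,"ax":0,"ay":0,"az":0,"gripper":3.2},{"x":0,"y":0,"z":-7,"ax":0,"ay":0,"az":0,"gripper":4.5},{"x":0,"y":0,"z":-10,"ax":0,"ay":0,"az":0,"gripper":4.5},{"x":0,"y":0,"z":-10,"ax":0,"ay":0,"az":0,"gripper":4.5}]'

```text
t: 14.3
position: [0.5612, -0.0693, 0.1816]
orientation: [0.006, 0.405, 0.914, 0.002]
force: [1.5, -0.4, -0.0]
finger_gap: 0.528
```

```bash
python3 ls.py d2;python3 g.py .508 .0805 .14 1.167
```

```text
t 14.35 pos [ 0.56   -0.0692  0.1791] yang 0.737 F [ 0.59 -0.32 -0.85] T [-0.026 -0.006 -0.048] gap 0.525 q [-0.12  0.25 -0.19  1.13  0.    0.71]
shift cm [14.6   6.19  3.85] rv [ 0.005  0.008 -0.43 ]
```

View pics/d2.png

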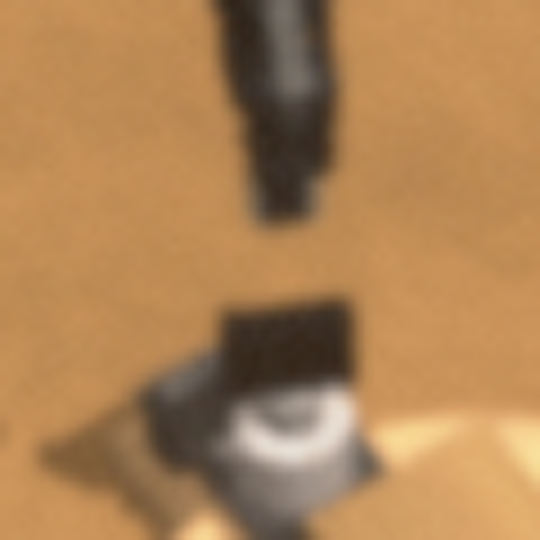

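The knob is parked: the bar is turned across and raised by itself, with the sleeve top clear of it. On to the peg.

>>> move_arm --targets '[{"x":3.5,"y":1.5,"z":0,"ax":0,"ay":0,"az":-0.12,"gripper":4.5},{"x":7.5,"y":3.2,"z":0,"ax":0,"ay":0,"az":-0.25,"gripper":4.5},{"x":11.5,"y":5,"z":0,"ax":0,"ay":0,"az":-0.38,"gripper":4.5},{"x":14.6,"y":6.2,"z":2,"ax":0,"ay":0,"az":-0.43,"gripper":4.5},{"x":14.6,"y":6.2,"z":3.8,"ax":0,"ay":0,"az":-0.43,"gripper":4.5}]'

```text
t: 14.85
position: [0.5059, 0.0837, 0.1389]
orientation: [0.004, 0.198, 0.98, 0.001]
force: [-0.3, -0.7, 0.9]
finger_gap: 0.523
```

```bash
cat > lp.py <<'E'
import sys,cv2
from plant import ctrl
im=ctrl.grab_frame('scene')['image'][165:235,315:385];cv2.imwrite(f'pics/{sys.argv[1]}.png',cv2.resize(im,(560,560),interpolation=cv2.INTER_CUBIC))
E
python3 lp.py e1;python3 g.py .508 .0805 .041 1.167
```

```text
t 14.90 pos [0.5044 0.082  0.1358] yang 1.171 F [-1.55 -0.34 -2.48] T [-0.047  0.059  0.017] gap 0.523 q [ 0.16  0.18 -0.37  1.01 -0.    0.56]
shift cm [-0.35  0.01  9.48] rv [-0.     0.004  0.004]
```

View pics/e1.png

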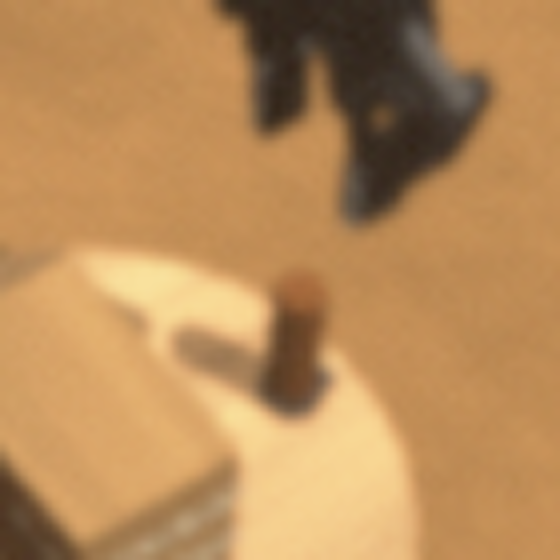

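```bash
python3 -c "
from h import *
o=np.array([315,165])
print((proj('scene',[.5044,.082,.17])[0]-o+.5)*8,(proj('scene',[.508,.0805,.102])[0]-o+.5)*8)"; python3 g.py
```

```text
[315.06724696 172.32660762] [295.80091162 291.19316735]
t 14.90 pos [0.5044 0.082  0.1358] yang 1.171 F [-1.55 -0.34 -2.48] T [-0.047  0.059  0.017] gap 0.523 q [ 0.16  0.18 -0.37  1.01 -0.    0.56]
```

>>> move_arm --targets '[{"x":-0.25,"y":0.05,"z":2,"ax":0,"ay":0,"az":0,"gripper":4.5},{"x":-0.25,"y":0.05,"z":4.5,"ax":0,"ay":0,"az":0,"gripper":4.5},{"x":-0.25,"y":0.05,"z":6.5,"ax":0,"ay":0,"az":0,"gripper":4.5},{"x":-0.25,"y":0.05,"z":8.2,"ax":0,"ay":0,"az":0,"gripper":4.5},{"x":-0.25,"y":0.05,"z":9.2,"ax":0,"ay":0,"az":0,"gripper":4.5}]'

```text
t: 15.4
position: [0.5056, 0.0806, 0.0416]
orientation: [0.0, 0.199, 0.98, -0.001]
force: [0.2, 0.1, 0.1]
finger_gap: 0.527
```

```bash
python3 lp.py e2;python3 g.py .507 .0815 .044 1.167
```

```text
t 15.45 pos [0.5051 0.0805 0.0408] yang 1.170 F [-0.15 -0.12 -0.97] T [ 0.051  0.016 -0.066] gap 0.529 q [ 0.16  0.28 -0.49  0.81 -0.    0.56]
shift cm [-0.14  0.16 -0.32] rv [-0.003 -0.     0.003]
```

View pics/e2.png

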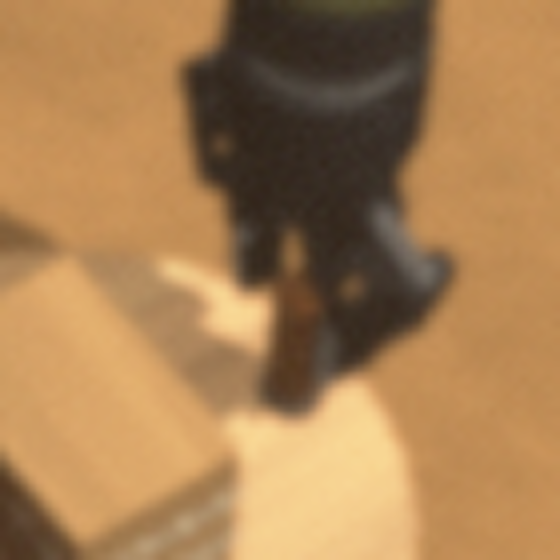

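The peg (295,330) is between the fingers with no force. Closing gently.

>>> move_arm --targets '[{"x":-0.1,"y":0.1,"z":-0.2,"ax":0,"ay":0,"az":0,"gripper":3.2},{"x":-0.1,"y":0.1,"z":-0.2,"ax":0,"ay":0,"az":0,"gripper":2.7},{"x":-0.1,"y":0.1,"z":-0.2,"ax":0,"ay":0,"az":0,"gripper":2.4},{"x":-0.1,"y":0.1,"z":-0.2,"ax":0,"ay":0,"az":0,"gripper":2.2},{"x":-0.1,"y":0.1,"z":-0.2,"ax":0,"ay":0,"az":0,"gripper":1.9}]' --force 20

```text
t: 15.95
position: [0.5073, 0.0813, 0.0437]
orientation: [0.001, 0.199, 0.98, -0.001]
force: [0.1, 0.9, 4.6]
finger_gap: 0.244
```

```bash
python3 g.py
```

```text
t 15.95 pos [0.5073 0.0813 0.0437] yang 1.170 F [0.07 0.91 4.62] T [ 0.11   0.029 -0.011] gap 0.244 q [ 0.16  0.28 -0.48  0.81 -0.    0.56]
```

```bash
cat > arc.py <<'E'
import sys
from g import *
C=np.array([.6039,.0401]);r=.105
o,R=st();d=o['position'][:2]-C;th=np.arctan2(d[1],d[0]);th0=np.pi-.403
print('turned',th0-th,'r',np.hypot(*d))
for k in range(1,6):
    t=min((th0-th)+k*float(sys.argv[1]),1.571+float(sys.argv[2]) if len(sys.argv)>2 else 9)
    a=th0-t;P=np.array([*(C+r*np.array([np.cos(a),np.sin(a)])),.044])
    y=1.168-t;yv=np.array([np.cos(y),np.sin(y),0]);zv=np.array([0,0,-1.]);D=Ro.from_matrix(np.c_[np.cross(yv,zv),yv,zv])
    print((R.inv().apply(P-o['position'])*100).round(2),(R.inv()*D).as_rotvec().round(3))
E
python3 arc.py .1
```

```text
t 15.95 pos [0.5073 0.0813 0.0437] yang 1.170 F [0.07 0.91 4.62] T [ 0.11   0.029 -0.011] gap 0.244 q [ 0.16  0.28 -0.48  0.81 -0.    0.56]
turned 0.00012995700971218938 r 0.10502368324463672
[-0.06  1.05 -0.03] [-0.001  0.001  0.103]
[-0.22  2.09 -0.03] [-0.001  0.001  0.203]
[-0.48  3.1  -0.03] [-0.001  0.002  0.303]
[-0.84  4.09 -0.03] [-0.001  0.002  0.403]
[-1.3   5.03 -0.03] [-0.001  0.002  0.503]
```

>>> move_arm --targets '[{"x":-0.06,"y":1.05,"z":0,"ax":0,"ay":0,"az":0.1,"gripper":1.7},{"x":-0.22,"y":2.1,"z":0,"ax":0,"ay":0,"az":0.2,"gripper":1.7},{"x":-0.48,"y":3.1,"z":0,"ax":0,"ay":0,"az":0.3,"gripper":1.7},{"x":-0.84,"y":4.1,"z":0,"ax":0,"ay":0,"az":0.4,"gripper":1.7},{"x":-1.3,"y":5.0,"z":0,"ax":0,"ay":0,"az":0.5,"gripper":1.7}]' --force 20

```text
t: 16.45
position: [0.5387, 0.1227, 0.0438]
orientation: [0.001, 0.437, 0.9, -0.001]
force: [-0.3, 0.3, 0.3]
finger_gap: 0.251
```

```bash
python3 arc.py .1
```

```text
t 16.45 pos [0.5387 0.1227 0.0438] yang 0.667 F [-0.29  0.34  0.35] T [-0.011  0.017  0.171] gap 0.251 q [ 0.23  0.34 -0.39  0.84 -0.    1.13]
turned 0.4997855181055937 r 0.10524028599873399
[-0.08  1.05 -0.02] [-0.001  0.002  0.099]
[-0.23  2.09 -0.03] [-0.001  0.002  0.199]
[-0.49  3.1  -0.03] [-0.001  0.002  0.299]
[-0.85  4.09 -0.03] [-0.001  0.002  0.399]
[-1.3   5.04 -0.03] [-0.     0.002  0.499]
```

Turning freely. Same again.

>>> move_arm --targets '[{"x":-0.06,"y":1.05,"z":0,"ax":0,"ay":0,"az":0.1,"gripper":1.7},{"x":-0.22,"y":2.1,"z":0,"ax":0,"ay":0,"az":0.2,"gripper":1.7},{"x":-0.48,"y":3.1,"z":0,"ax":0,"ay":0,"az":0.3,"gripper":1.7},{"x":-0.84,"y":4.1,"z":0,"ax":0,"ay":0,"az":0.4,"gripper":1.7},{"x":-1.3,"y":5.0,"z":0,"ax":0,"ay":0,"az":0.5,"gripper":1.7}]' --force 20

```text
t: 16.95
position: [0.5864, 0.1443, 0.0438]
orientation: [0.0, 0.647, 0.763, -0.0]
force: [1.6, 1.8, -0.9]
finger_gap: 0.251
```

```bash
python3 arc.py .08
```

```text
t 16.95 pos [0.5864 0.1443 0.0438] yang 0.164 F [ 1.61  1.83 -0.9 ] T [ 0.395 -0.099  0.309] gap 0.251 q [ 0.24  0.43 -0.26  0.88 -0.    1.65]
turned 1.0013375823743675 r 0.1057100361975564
[-0.1   0.84 -0.02] [0.    0.001 0.077]
[-0.2   1.67 -0.02] [0.    0.001 0.157]
[-0.37  2.5  -0.02] [0.    0.001 0.237]
[-0.6   3.3  -0.02] [0.    0.001 0.317]
[-0.89  4.09 -0.02] [0.    0.001 0.397]
```

>>> move_arm --targets '[{"x":-0.1,"y":0.84,"z":0,"ax":0,"ay":0,"az":0.08,"gripper":1.7},{"x":-0.2,"y":1.67,"z":0,"ax":0,"ay":0,"az":0.16,"gripper":1.7},{"x":-0.37,"y":2.5,"z":0,"ax":0,"ay":0,"az":0.24,"gripper":1.7},{"x":-0.6,"y":3.3,"z":0,"ax":0,"ay":0,"az":0.32,"gripper":1.7},{"x":-0.9,"y":4.1,"z":0,"ax":0,"ay":0,"az":0.4,"gripper":1.7}]' --force 20

```text
t: 17.45
position: [0.6289, 0.1434, 0.0438]
orientation: [-0.0, 0.786, 0.618, 0.001]
force: [1.4, 2.4, -2.0]
finger_gap: 0.249
```

```bash
python3 arc.py .04
```

```text
t 17.45 pos [0.6289 0.1434 0.0438] yang -0.238 F [ 1.4   2.43 -2.  ] T [ 0.517 -0.199  0.208] gap 0.249 q [ 0.22  0.49 -0.15  0.92  0.    2.03]
turned 1.4052708318397973 r 0.10623617786234307
[-0.13  0.42 -0.02] [ 0.    -0.001  0.039]
[-0.16  0.84 -0.02] [ 0.    -0.001  0.079]
[-0.2   1.26 -0.02] [ 0.    -0.001  0.119]
[-0.26  1.67 -0.02] [ 0.    -0.001  0.159]
[-0.33  2.09 -0.02] [ 0.    -0.001  0.199]
```

>>> move_arm --targets '[{"x":-0.05,"y":0.42,"z":0,"ax":0,"ay":0,"az":0.04,"gripper":1.7},{"x":-0.1,"y":0.84,"z":0,"ax":0,"ay":0,"az":0.08,"gripper":1.7},{"x":-0.15,"y":1.26,"z":0,"ax":0,"ay":0,"az":0.12,"gripper":1.7},{"x":-0.2,"y":1.65,"z":0,"ax":0,"ay":0,"az":0.16,"gripper":1.7},{"x":-0.2,"y":1.65,"z":0,"ax":0,"ay":0,"az":0.16,"gripper":1.7}]' --force 20

```text
t: 17.95
position: [0.6456, 0.1381, 0.0438]
orientation: [-0.0, 0.833, 0.553, 0.002]
force: [3.3, 2.8, -3.8]
finger_gap: 0.25
```

```bash
python3 arc.py .04
```

```text
t 17.95 pos [0.6456 0.1381 0.0438] yang -0.398 F [ 3.28  2.77 -3.78] T [ 0.518 -0.747  0.126] gap 0.250 q [ 0.21  0.52 -0.11  0.94  0.    2.18]
turned 1.5700599307565795 r 0.10647997394220349
[-0.16  0.42 -0.02] [ 0.001 -0.003  0.044]
[-0.19  0.84 -0.02] [ 0.001 -0.003  0.084]
[-0.23  1.26 -0.02] [ 0.001 -0.003  0.124]
[-0.29  1.67 -0.01] [ 0.001 -0.003  0.164]
[-0.37  2.08 -0.01] [ 0.001 -0.003  0.204]
```

>>> move_arm --targets '[{"x":0,"y":0.15,"z":0,"ax":0,"ay":0,"az":0.01,"gripper":1.7},{"x":0,"y":0.3,"z":0,"ax":0,"ay":0,"az":0.02,"gripper":1.7},{"x":0,"y":0.3,"z":0,"ax":0,"ay":0,"az":0.02,"gripper":1.7}]' --force 20

```text
t: 18.25
position: [0.6467, 0.1376, 0.0438]
orientation: [-0.002, 0.838, 0.545, 0.001]
force: [-2.5, 3.0, 1.9]
finger_gap: 0.251
```

```bash
python3 arc.py .04
```

```text
t 18.25 pos [0.6467 0.1376 0.0438] yang -0.417 F [-2.49  3.02  1.9 ] T [0.646 0.736 0.239] gap 0.251 q [ 0.21  0.52 -0.11  0.94  0.    2.2 ]
turned 1.5816930626819428 r 0.10651647688923639
[-0.16  0.42 -0.03] [-0.002 -0.003  0.037]
[-0.18  0.84 -0.03] [-0.002 -0.003  0.077]
[-0.22  1.26 -0.03] [-0.002 -0.003  0.117]
[-0.28  1.67 -0.03] [-0.002 -0.003  0.157]
[-0.35  2.09 -0.03] [-0.002 -0.003  0.197]
```

The 3 mm push only moved 1.2 mm, and the tangential force reversed to about −3.5 N, so the stop is met. Releasing and lifting off.

>>> move_arm --targets '[{"x":0,"y":0,"z":0,"ax":0,"ay":0,"az":0,"gripper":2.6},{"x":0,"y":0,"z":0,"ax":0,"ay":0,"az":0,"gripper":3.4},{"x":0,"y":0,"z":0,"ax":0,"ay":0,"az":0,"gripper":4.2},{"x":0,"y":0,"z":0,"ax":0,"ay":0,"az":0,"gripper":4.2},{"x":0,"y":0,"z":0,"ax":0,"ay":0,"az":0,"gripper":4.2}]' --force 20

```text
t: 18.75
position: [0.6468, 0.1374, 0.0439]
orientation: [-0.001, 0.838, 0.545, 0.001]
force: [-0.1, -0.3, -0.1]
finger_gap: 0.49
```

>>> move_arm --targets '[{"x":0,"y":0,"z":-2,"ax":0,"ay":0,"az":0,"gripper":4.2},{"x":0,"y":0,"z":-5,"ax":0,"ay":0,"az":0,"gripper":4.2},{"x":0,"y":0,"z":-9,"ax":0,"ay":0,"az":0,"gripper":4.2},{"x":0,"y":0,"z":-13,"ax":0,"ay":0,"az":0,"gripper":4.2},{"x":0,"y":0,"z":-15,"ax":0,"ay":0,"az":0,"gripper":4.2}]'

```text
t: 19.25
position: [0.6486, 0.1372, 0.1981]
orientation: [-0.0, 0.838, 0.545, 0.003]
force: [0.9, 0.4, 1.4]
finger_gap: 0.489
```

```bash
python3 - <<'E'
from plant import ctrl
import cv2
a=ctrl.grab_frame('scene')['image'];cv2.imwrite('pics/f1.png',cv2.resize(a[150:290,200:400],(800,560),interpolation=cv2.INTER_CUBIC))
E
python3 g.py
```

```text
t 19.30 pos [0.6497 0.1374 0.2006] yang -0.417 F [0.85 0.27 3.64] T [-0.042 -0.031  0.042] gap 0.495 q [0.21 0.43 0.12 1.25 0.   2.19]
```

View pics/f1.png

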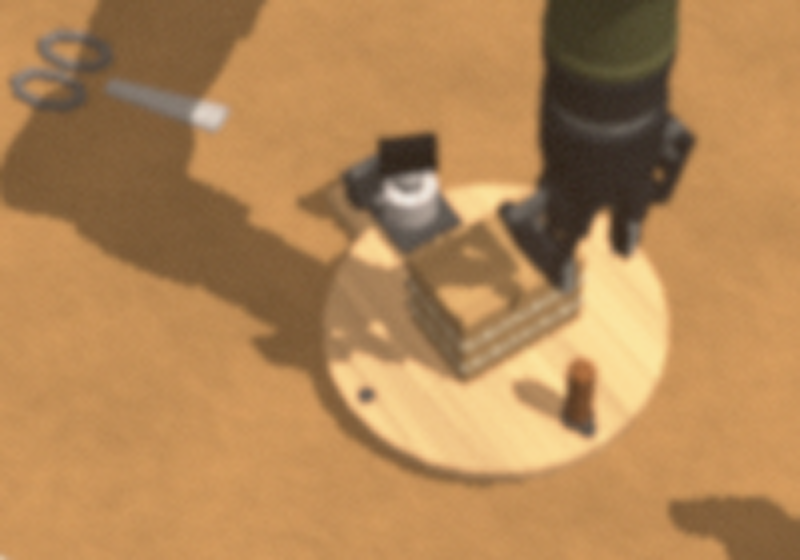

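The form is turned with the peg at (582,368), the knob is still parked and raised at (408,150), and the gripper is clear. A numeric check, then hand in.

```bash
python3 - <<'E'
from h import *
p=ray('scene',(345.2,241.8),.102);print(p,'turn',np.pi-.403-np.arctan2(p[1]-.0395,p[0]-.604))
from plant import ctrl
import cv2
a=ctrl.grab_frame('top')['image'];cv2.imwrite('pics/f2.png',a)
b=cv2.imread('pics/top0.png')
for n,(x0,x1,y0,y1) in dict(bottle=(140,235,140,200),sci=(400,480,190,235),awl=(165,225,225,285)).items():
    print(n,cv2.absdiff(a,b)[y0:y1,x0:x1].mean())
E
```

```text
[0.64417951 0.13733685 0.102     ] turn 1.557474447461756
bottle 18.343333333333334
sci 25.98490740740741
awl 21.020648148148148
```

View pics/f2.png

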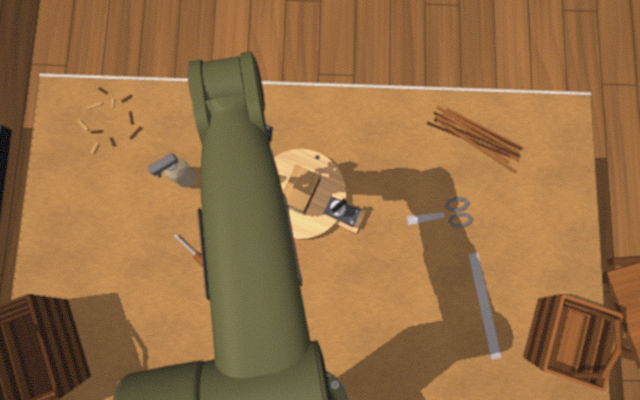

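The bottle, scissors and the visible end of the awl are where they were. The pixel differences come from the arm and its shadow. Handing in after a short settle.

>>> move_arm --targets '[{"x":0,"y":0,"z":0,"ax":0,"ay":0,"az":0,"gripper":4.2},{"x":0,"y":0,"z":0,"ax":0,"ay":0,"az":0,"gripper":4.2}]'

```text
t: 19.55
position: [0.649, 0.1372, 0.1972]
orientation: [-0.0, 0.838, 0.545, 0.004]
force: [-0.0, -0.0, -0.6]
finger_gap: 0.49
```

```bash
python3 -c "
from plant import ctrl
print(ctrl.finish_job())"
```

```text
the job is handed in; nothing more can be done
None
```

The job is handed in at about 19.6 s. The plunger is parked in its rest notch and the form is turned a quarter turn clockwise to its stop.

- **Plunger:** I lifted it about 16 mm and turned it counter-clockwise until the end wall pushed back at about 0.26 N m, near 1.17 rad. I then backed off 0.04 rad and lowered it. The spring load came off the fingers at a lift of about 8.7 mm, and the knob stayed up when I let go.
- **Form:** I turned it by the peg until a 3 mm push moved only about 1.2 mm and the force reversed to about 3.5 N, then let go and lifted clear.
- **Last checks:** The picture puts the turntable at about 1.56 rad, with the knob still parked. The force on the tool was about zero and the gripper was clear. The bottle and scissors look unmoved. The arm hid part of the awl in the last picture, but its visible end had not moved.
- **What disagreed:** The real finger ends sit about 29 mm behind the reported TCP. Because of that, my first grip closed on top of the bar with about 5 N. I found this from the pictures and the contact height, and went lower for both grasps.

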